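# Fetch the low bowl from a crowded kiln slab to the banding wheel

### The job

The low bowl on the pale kiln slab is hemmed in by three tall pots. Stand all three pots on the wooden board, then set the bowl on the middle of the banding wheel, and only after that put every pot back upright on the very spot where it stood at first. Set the wares down gently, never drop or tip them, and do not shift the kiln prop, the stilt or the lidded jar.

Things in the scene. Friction and masses are not known exactly. Their poses are not given: they have to be found in the camera images.
- bottle: unglazed clay bottle, 130 mm tall, solid: round body 58 mm across up to 68 mm height, sloping in to a narrow straight neck 28 mm across from 90 mm height to the top. About 0.3 kg. Origin: centre of its underside, z up. It starts on one of the three circles of the slab; which pot is on which circle changes from run to run.
- tumbler: unglazed clay tumbler, straight round cylinder 58 mm across and 112 mm tall, open at the top (wall 4 mm). About 0.26 kg. Origin: centre of its underside, z up. Starts on one of the three circles.
- square_vase: unglazed clay vase of square section 50 x 50 mm, 120 mm tall, straight sides, open at the top (wall 5 mm). About 0.3 kg. Origin: centre of its underside, z up; x and y at right angles to its flat sides, within about 0.25 rad of the slab's x and y at the start. Starts on one of the three circles.
- bowl: small low unglazed clay bowl, round, 62 mm across and 42 mm tall, sides straight from 10 mm height up to the rim (wall 5 mm). About 0.12 kg. Origin: centre of its underside, z up. Starts between the three tall pots, about (+35, 0) mm in the slab's frame, with gaps of some 5 to 15 mm to them: too close for a gripper until the pots are gone.
- slab: pale fixed kiln slab, 240 mm (x) by 260 mm (y), 15 mm thick, lying on the table on the left or the right. Origin: centre of its underside, so its top is 15 mm above; x points away from the robot within 0.22 rad. Three thin drawn circles 69 mm across mark where the tall pots stand, centred at (-35, 0), (+35, +70) and (+35, -70) mm in its frame; pots start within 2 mm of these centres.
- board: fixed brown wooden board on the other side of the wheel from the slab, empty, 300 mm (x) by 150 mm (y), 18 mm thick. Origin: centre of its underside, so its top is 18 mm above; x is its long direction and points away from the robot within 0.2 rad. Room for all three pots, e.g. at -95, 0 and +95 mm along x.
- wheel: banding wheel between slab and board: fixed round metal turntable (does not turn), disc 150 mm across with ring lines, its flat top 62 mm above the table. Origin: on its axis, at table height.
- prop: bystander: pale square kiln prop 28 x 28 x 35 mm on the slab's near corner, at about (-92, +100) mm in the slab's frame. Origin: centre of its underside.
- stilt: bystander: pale short round stilt 28 mm across, 25 mm tall, on the slab's other near corner, at about (-92, -100) mm in the slab's frame. Origin: centre of its underside.
- jar: bystander: lidded jar 56 mm across, 75 mm tall, standing on the table beyond the banding wheel. Origin: centre of its underside.
There are look-alikes about, which are no part of the job. Leave any turquoise look-alike of the square_vase alone.

How it is judged:
By the outcome, as a careful person would: the job done as asked, in the order asked, and still so for the second after the job is handed in, with the robot touching nothing.
It also fails if it takes over 146 s, if anything falls off the work surface, if the arm or the gripper's body presses on something with over 40 N, if the wrist force passes 120 N, or if a joint passes its speed limit or range.

### The arm

A 6-joint arm with a two-finger parallel gripper is mounted at the origin on the work surface. World frame = base frame: x ahead of the robot, y to its left, z up, the work surface at z = 0. Lengths are in m, angles in degrees, forces in N, time in s.
With the tool pointing down it reaches from about 0.35 to 0.875 m from the base axis. Payload 4.2 kg.
Tool frame: the origin (TCP) lies between the finger pads; the fingertips stand 11 mm ahead of it and the grasp point (between the pads) lies 8 mm behind it (manip.finger_overhang is the z of the fingertips in the tool frame, in m); z points along the fingers, y is the line along which they close (so a half turn about z gives the same grasp; the last joint's range is limited). The gripper opens to 87 mm and grips with 3 to 60 N. Pads are 19 mm wide; open, the fingers measure 117 mm over their backs; the gripper's body (75 mm by 190 mm) begins 51 mm behind the grasp point.
Start: joints at [-60.47, 22.042, 0.453, 0, -68.411, -14.817], TCP at [0.159, -0.604, 0.234] pointing down, gripper open.
Joint ranges: [-179.83, 179.83], [-69.29, 118.12], [-61.27, 80.66], [-181.25, 117.63], [-171.15, -9.14], [-177.46, 177.46]. Speed limits (degrees/s): [159.86, 159.86, 180, 180, 180, 180].

### API

Orientations are given as a 3x3 rotation matrix whose columns are the frame's x, y, z axes.
In Python, from cell import manip gives the robot as it stands.
- The arm moves only by the tool move_arm, never from a script. Its argument "targets" is a list of rows, each an object with "offset": the shift along the tool's x, y, z in mm, a list of three; "spin": the turn about the tool's z in degrees; "jaw": the finger opening in mm, from 0 to 87. In form: [{"offset": [x, y, z], "spin": spin, "jaw": jaw}, ...]. A call has 1 to 5 rows; each row shifts and turns the commanded pose from where the row before left it, along the tool's axes as they then stand; what a row does not reach is not made up. A row lasts 1/10 s, in which the tool goes at most 50 mm and 8.59 degrees, less where a joint would pass 70% of its speed; a pose out of reach is approached as far as the arm can. A call with a gripper value outside its range is refused whole. The fingers move at their own pace and stop on an object; the grip force is fixed at half the most. Time passes only in rows, so rows that do not move let the fingers close. It gives the time, the measured TCP pose, the force, the opening and the grip force at its end, in the units of the state.
- manip.get_state(): the state, without advancing time (a new reading comes with each control period).
- manip.capture(name): name is "scene" or "top" or "wrist"; returns (picture, depth): 480x640x3 uint8, red, green, blue; 480x640 float32, m along the optical axis (not along the pixel's ray), 0 where there is no reading.
- manip.calibration(name): a dict with "fx", "fy", "cx", "cy" (pixels), "eye" and "orientation" of the camera in the world; the wrist camera has in their place "mount" (4x4, takes a point from camera to tool coordinates, whose origin is the TCP and whose axes are the flange's). Camera axes: x right, y down, z forward; pixel columns grow to the right and rows downward; lengths in m; the calibration is good to about 2 mm. A picture is of the moment at which its call begins: read the wrist's pose just before it. calibration takes no time and is no camera call.
- manip.close_job(): hands the job in; it is judged then, once.
The state is a dict: "clock": time; "joints": joint angles; "joint_vel": joint speeds; "joint_torque": joint torques, N m; "eef_pos": TCP position; "tcp_rot": TCP orientation; "contact_force": force on the tool from outside, world axes, zero at the start; "torque": the same for the moment, N m; "finger_gap": finger opening in m; "gripper_force": force on a finger pad.
Only numpy, scipy, OpenCV 4.12 (cv2) and the standard library are available. Lean on these libraries where they do the work, as an engineer would, in place of code of your own. Each camera call takes 0.05 s, during which the arm holds its last target. There are 200 camera calls.

## Working session

There is one attempt and no reset: what is moved stays moved. The work goes in short steps, Python scripts to look and compute and a tool call to move; the robot and the scene stay as the last step left them, time stands still between calls to the robot, and variables do not carry over. Pictures are saved under pics/ and viewed, at most 14 in all, crops included, and the job is handed in when it is done.

Besides the shell and the picture viewer there is one more tool, called after "Emit:" as name(argument=value, ...) on one line, values as JSON. move_arm: Moves the arm, as the interface text tells. Its arguments: {"type":"object","properties":{"targets":{"type":"array"}},"required":["targets"]}

```bash
mkdir -p pics; ls; python3 - <<'E'
from cell import manip
import cv2,numpy as np
for n in ("top","scene"):
    p,d=manip.capture(n); cv2.imwrite(f"pics/{n}0.png",p[:,:,::-1]); np.save(f"{n}0.npy",d); c=manip.calibration(n); print(n,c)
print(manip.get_state())
E
```

```text
pics
top {'fx': 493.58040645186543, 'fy': 493.58040645186543, 'cx': 316.03831765968994, 'cy': 240.99056243778108, 'eye': array([0.43824056, 0.00402133, 1.23820904]), 'orientation': array([[-1.72970926e-03, -9.90075785e-01,  1.40523832e-01],
       [-9.99836148e-01, -8.19838701e-04, -1.80832550e-02],
       [ 1.80189998e-02, -1.40532086e-01, -9.89912142e-01]])}
scene {'fx': 571.1781465139949, 'fy': 571.1781465139949, 'cx': 319.08815807961327, 'cy': 232.57946313344482, 'eye': array([1.12306744, 0.84473741, 0.90772251]), 'orientation': array([[-0.86283227,  0.31221569, -0.39754475],
       [ 0.50523849,  0.55748379, -0.65874569],
       [ 0.01595402, -0.76924195, -0.63875839]])}
{'clock': 0.1, 'joints': array([-6.04695994e+01,  2.20846932e+01,  3.87595733e-01, -2.32702242e-02,
       -6.84107698e+01, -1.48141226e+01]), 'joint_vel': array([ 0.00100034, -0.12898444,  0.14507849,  0.13399157, -0.04366139,
       -0.11792971]), 'joint_torque': array([-5.06610959e-04, -3.91688204e+01,  1.87935179e+01,  4.23193932e+00,
        1.34726032e-02, -6.99097177e-05]), 'eef_pos': array([ 0.15862322, -0.60400578,  0.2325917 ]), 'tcp_rot': array([[-9.67233627e-01, -2.53887280e-01, -5.99320229e-04],
       [-2.53887960e-01,  9.67231914e-01,  1.82418612e-03],
       [ 1.16544000e-04,  1.91657435e-03, -9.99998157e-01]]), 'contact_force': array([-0.26583185, -0.43854628,  0.07817928]), 'torque': array([0.03362906, 0.0736033 , 0.08182127]), 'gripper_force': 0.0, 'finger_gap': 0.08660768638587213}
```

View pics/top0.png

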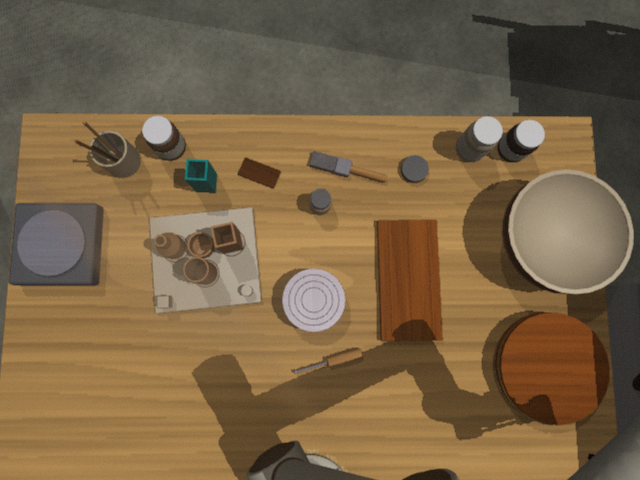

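View pics/scene0.png

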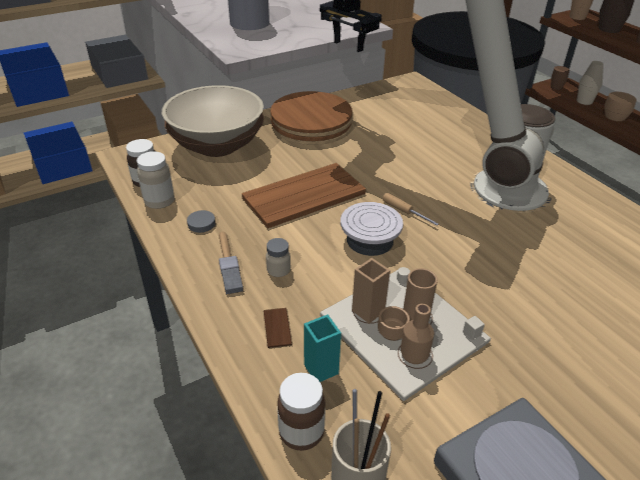

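Top view: slab at about (150–260, 209–312), with bottle at (168,245), vase (228,237), tumbler (198,270) and bowl (200,244). Wheel is at (314,300), board at (378–441, 220–340), jar at (320,200), and the turquoise decoy at (201,175). The scene view agrees.

```bash
cat > h.py <<'E'
from cell import manip
import cv2,numpy as np
def cal(n,st=None):
    c=manip.calibration(n)
    if "eye" in c: return c,np.array(c["eye"]),np.array(c["orientation"])
    M=np.array(c["mount"]); R=st["tcp_rot"]
    return c,st["eef_pos"]+R@M[:3,3],R@M[:3,:3]
def cloud(n,d,st=None):
    c,e,R=cal(n,st); v,u=np.mgrid[:480,:640]
    return np.dstack([(u-c["cx"])/c["fx"]*d,(v-c["cy"])/c["fy"]*d,d])@R.T+e
def ray(n,uv,z,st=None):
    c,e,R=cal(n,st); uv=np.atleast_2d(uv).astype(float)
    r=np.c_[(uv[:,0]-c["cx"])/c["fx"],(uv[:,1]-c["cy"])/c["fy"],np.ones(len(uv))]@R.T
    return (e+r*((z-e[2])/r[:,2])[:,None])[:,:2]
def comps(m):
    n,l,s,c=cv2.connectedComponentsWithStats(m.astype(np.uint8)); return [(l==i,s[i],c[i]) for i in range(1,n) if s[i,4]>8]
E
python3 - <<'E'
from h import *
p=cv2.imread("pics/top0.png"); d=np.load("top0.npy"); P=cloud("top",d); Z=P[...,2]
hsv=cv2.cvtColor(p,cv2.COLOR_BGR2HSV); X,Y=P[...,0],P[...,1]
def ctr(m): # biggest contour hull
    c=max(cv2.findContours(m.astype(np.uint8),cv2.RETR_EXTERNAL,cv2.CHAIN_APPROX_NONE)[0],key=cv2.contourArea); return c
# slab, board by height band + window
v,u=np.mgrid[:480,:640]
for name,(a,b,c_,e),zz in (("slab",(140,200,270,320),.015),("board",(365,210,450,350),.018)):
    w=(u>a)&(u<c_)&(v>b)&(v<e)
    sat=hsv[...,1]
    m=w&((sat<70)&(hsv[...,2]>60) if name=="slab" else (Z>.009)&(Z<.03))
    q=ray("top",cv2.convexHull(ctr(m)).reshape(-1,2),zz)
    r=cv2.minAreaRect((q*1000).astype(np.float32)); print(name,r, "medZ",np.median(Z[m]))
w=(u>275)&(u<350)&(v>260)&(v<340)&(Z>.05)&(Z<.075)
q=ray("top",ctr(w).reshape(-1,2),.062); print("wheel",cv2.minEnclosingCircle((q*1000).astype(np.float32)),cv2.fitEllipse((q*1000).astype(np.float32)),np.median(Z[w]))
w=(u>145)&(u<265)&(v>205)&(v<312)
for lo,hi,n in ((.137,.155,"bottle"),(.127,.142,"vase"),(.118,.1335,"tumbler"),(.05,.064,"bowl")):
    for m,s,c in comps(w&(Z>lo)&(Z<hi)):
        q=P[m][:,:2]*1000; print(n,"px",c.round(0),"n",s[4],"z",np.median(Z[m]).round(4),"circ",np.round(cv2.minEnclosingCircle(q.astype(np.float32))[0],1),round(cv2.minEnclosingCircle(q.astype(np.float32))[1],1),"rect",np.round(np.hstack([np.ravel(x) for x in cv2.minAreaRect(q.astype(np.float32))]),1))
E
```

```text
slab ((566.1844482421875, 258.5627136230469), (238.50767517089844, 258.4184875488281), 6.160533905029297) medZ 0.014903023713807695
board ((517.8381958007812, -249.47686767578125), (299.44061279296875, 151.2406768798828), 0.7066976428031921) medZ 0.01769742707595423
wheel ((466.556640625, -11.785771369934082), 74.68022918701172) ((466.501220703125, -11.844534873962402), (146.84559631347656, 147.127197265625), 50.46338653564453) 0.06188553458251489
bottle px [161. 240.] n 131 z 0.1449 circ [595.5 330.7] 13.9 rect [595.7 330.   27.1  26.    6.2]
vase px [224. 234.] n 214 z 0.1343 circ [610.7 192.5] 34.9 rect [610.9 192.2  50.6  50.4  13. ]
vase px [166. 242.] n 27 z 0.1345 circ [594.3 324.8] 12.1 rect [593.2 320.8   8.3  24.2  73.9]
vase px [193. 280.] n 11 z 0.1283 circ [508.6 260.5] 8.6 rect [508.1 260.6  17.1   3.3  74.1]
tumbler px [220. 230.] n 67 z 0.1304 circ [614.3 192.6] 32.2 rect [622.  203.2  30.4  64.4  53.9]
tumbler px [235. 239.] n 21 z 0.1294 circ [603.2 170. ] 13.1 rect [603.3 167.2  26.    8.7   2.7]
tumbler px [167. 243.] n 26 z 0.1261 circ [593.5 326.7] 12.6 rect [59
[... 188 characters left out ...]
 rect [533.5 253.   56.   57.   89.2]
bowl px [200. 244.] n 174 z 0.056 circ [598.5 261.9] 31.4 rect [599.1 260.9  60.6  60.1   3.8]
bowl px [224. 233.] n 23 z 0.059 circ [622.5 200.7] 16.2 rect [627.5 204.6  12.6  32.3  38.8]
bowl px [180. 249.] n 33 z 0.0584 circ [588.6 313.6] 21.3 rect [586.5 308.6  10.9  42.6  66.9]
bowl px [238. 246.] n 12 z 0.0562 circ [593.7 172.9] 10.7 rect [591.4 171.4   7.2  21.2  32.4]
bowl px [195. 269.] n 26 z 0.0565 circ [537.2 264.6] 22.2 rect [539.5 271.   13.8  44.3  69.9]
bowl px [213. 273.] n 20 z 0.057 circ [528.6 233.4] 19.5 rect [527.8 229.7   7.6  39.1  76.7]
bowl px [163. 301.] n 62 z 0.0513 circ [463.3 345.7] 17.1 rect [462.6 346.1  25.9  28.1   5.6]
```

Emit:
move_arm(targets=[{"offset": [-10, 12, -20], "spin": 1.7, "jaw": 87}, {"offset": [-20, 25, -20], "spin": 0, "jaw": 87}, {"offset": [-30, 37, -10], "spin": 0, "jaw": 87}, {"offset": [-30, 37, -10], "spin": 0, "jaw": 87}, {"offset": [-30, 37, -10], "spin": 0, "jaw": 87}])

```text
clock: 0.6
eef_pos: [0.2421, -0.4313, 0.3034]
tcp_rot: [[-0.975, -0.224, -0.0], [-0.224, 0.975, 0.001], [0.0, 0.001, -1.0]]
contact_force: [0.8, 0.5, 1.0]
finger_gap: 0.087
gripper_force: 0.0
```

Emit:
move_arm(targets=[{"offset": [-30, 37, -5], "spin": 0, "jaw": 87}, {"offset": [-30, 37, -5], "spin": 0, "jaw": 87}, {"offset": [-30, 37, -5], "spin": 0, "jaw": 87}, {"offset": [-30, 37, -5], "spin": 0, "jaw": 87}, {"offset": [-30, 37, -5], "spin": 0, "jaw": 87}])

```text
clock: 1.1
eef_pos: [0.3465, -0.2171, 0.3286]
tcp_rot: [[-0.974, -0.225, 0.0], [-0.225, 0.974, 0.0], [-0.0, 0.0, -1.0]]
contact_force: [1.9, 0.2, -0.3]
finger_gap: 0.0873
gripper_force: 0.0
```

Emit:
move_arm(targets=[{"offset": [-30, 37, 0], "spin": 0, "jaw": 87}, {"offset": [-30, 37, 0], "spin": 0, "jaw": 87}, {"offset": [-30, 37, 0], "spin": 0, "jaw": 87}, {"offset": [-30, 37, 0], "spin": 0, "jaw": 87}, {"offset": [-30, 37, 0], "spin": 0, "jaw": 87}])

```text
clock: 1.6
eef_pos: [0.451, -0.003, 0.3285]
tcp_rot: [[-0.974, -0.226, 0.0], [-0.226, 0.974, 0.0], [-0.0, 0.0, -1.0]]
contact_force: [1.3, -0.7, 0.9]
finger_gap: 0.0867
gripper_force: 0.0
```

Emit:
move_arm(targets=[{"offset": [-30, 37, 0], "spin": 0, "jaw": 87}, {"offset": [-30, 37, 0], "spin": 0, "jaw": 87}, {"offset": [-30, 37, 0], "spin": 0, "jaw": 87}, {"offset": [-30, 37, 0], "spin": 0, "jaw": 87}, {"offset": [-20, 20, 0], "spin": 0, "jaw": 87}])

```text
clock: 2.1
eef_pos: [0.55, 0.1932, 0.3273]
tcp_rot: [[-0.974, -0.227, -0.002], [-0.227, 0.974, -0.0], [0.002, -0.0, -1.0]]
contact_force: [0.0, -0.9, -0.1]
finger_gap: 0.0872
gripper_force: 0.0
```

Emit:
move_arm(targets=[{"offset": [-20, 20, 0], "spin": 0, "jaw": 87}, {"offset": [-5, 5, 0], "spin": 0, "jaw": 87}, {"offset": [0, 0, 0], "spin": 0, "jaw": 87}, {"offset": [0, 0, 0], "spin": 0, "jaw": 87}])

```text
clock: 2.5
eef_pos: [0.5677, 0.2195, 0.3284]
tcp_rot: [[-0.974, -0.225, -0.001], [-0.225, 0.974, -0.001], [0.001, -0.0, -1.0]]
contact_force: [-0.1, -0.4, -0.6]
finger_gap: 0.0871
gripper_force: 0.0
```

```bash
cat >> h.py <<'E'
def wrist(name):
    st=manip.get_state(); p,d=manip.capture("wrist"); cv2.imwrite(f"pics/{name}.png",p[:,:,::-1]); return p,d,st,cloud("wrist",d,st)
def off(t,yaw=None,st=None):
    st=st or manip.get_state(); return (st["tcp_rot"].T@(np.array(t)/1000-st["eef_pos"])*1000).round(1)
def tops(P,bands,minn=8):
    Z=P[...,2]
    for n,lo,hi in bands:
        for m,s,c in comps((Z>lo)&(Z<hi)):
            if s[4]<150: continue
            q=(P[m][:,:2]*1000).astype(np.float32); C=cv2.minEnclosingCircle(q); r=cv2.minAreaRect(q)
            print(n,"px",c.round(0),"n",s[4],"z",np.median(Z[m]).round(4),"circ",np.round(C[0],1),round(C[1],1),"rect",np.round(np.hstack([np.ravel(x) for x in r]),1))
E
python3 - <<'E'
from h import *
p,d,st,P=wrist("w0"); print(manip.calibration("wrist")["mount"])
tops(P,(("bottle",.14,.155),("vase",.13,.1395),("tumbler",.12,.1295),("bowl",.053,.061),("slab",.008,.02)))
E
```

```text
[[ 6.10337739e-04 -9.56590579e-01 -2.91434540e-01  8.04082737e-02]
 [ 9.99997707e-01  1.18206367e-03 -1.78569991e-03 -4.71589588e-05]
 [ 2.05267789e-03 -2.91432782e-01  9.56589107e-01 -1.50450502e-01]
 [ 0.00000000e+00  0.00000000e+00  0.00000000e+00  1.00000000e+00]]
bottle px [437. 268.] n 725 z 0.1441 circ [592.9 332.5] 14.5 rect [591.8 332.4  26.6  27.4   9.1]
vase px [282. 248.] n 1213 z 0.1342 circ [608.1 194.3] 35.2 rect [607.9 194.3  51.2  50.   13.6]
tumbler px [371. 177.] n 980 z 0.1258 circ [529.9 255.8] 28.9 rect [529.7 255.3  56.3  56.2  11.6]
tumbler px [283. 219.] n 152 z 0.1251 circ [583.5 188.4] 24.7 rect [583.5 188.4   0.9  49.3  13.2]
tumbler px [278. 260.] n 218 z 0.1249 circ [609.4 194.2] 27.2 rect [620.9 187.5  54.4  27.2  59.7]
bowl px [175.  60.] n 651 z 0.0599 circ [475.   32.8] 59.7 rect [477.9  45.3  36.1 119.3  76.9]
bowl px [353. 232.] n 651 z 0.0559 circ [595.8 263.6] 31.0 rect [598.  263.4  61.3  57.1  86.7]
bowl px [616. 277.] n 2583 z 0.0565 circ [580.3 562.9] 46.3 rect [576.4 563.5  76.8  64.5  14.4]
slab px [353. 169.] n 29226 z 0.0141 circ [563.9 259.5] 174.7 rect [564.1 260.3 239.7 260.4   6.2]
slab px [561. 244.] n 787 z 0.0141 circ [574.3 526.9] 75.1 rect [573.5 519.2  15.9 150.2  84.2]
slab px [352. 224.] n 398 z 0.0195 circ [597.7 264.9] 23.0 rect [600.6 265.8  37.2  43.5  19.6]
slab px [290. 230.] n 190 z 0.019 circ [624. 195.] 17.6 rect [623.8 194.9   9.2  34.6  12.7]
slab px [112. 244.] n 258 z 0.0142 circ [702.3 -22.6] 27.0 rect [694.6 -14.5  54.1  22.4  43.8]
slab px [ 22. 296.] n 554 z 0.0155 circ [ 781.8 -109.4] 39.4 rect [ 788.1 -109.7   78.7   20.1   87.8]
slab px [322. 325.] n 192 z 0.014 circ [750.9 264. ] 28.1 rect [740.7 259.3  23.5  56.2  24.8]
slab px [367. 394.] n 288 z 0.0137 circ [853.  356.5] 39.2 rect [837.3 350.   33.9  78.4  22.8]
```

View pics/w0.png

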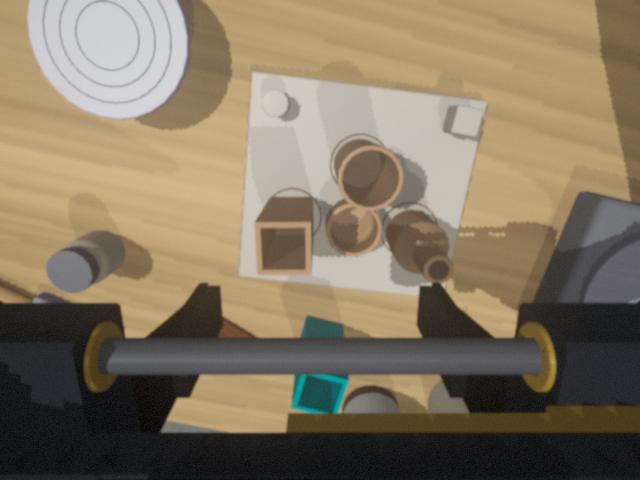

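The wrist view shows all the wares: bottle mouth (437,268), vase (282,248), tumbler (371,177) and bowl (353,232). The two cameras agree within 3 mm and both fit the circles, so I use their mean.

Emit:
move_arm(targets=[{"offset": [-12, 24, 10], "spin": 0, "jaw": 60}, {"offset": [-18, 37, 25], "spin": 0, "jaw": 60}, {"offset": [-15, 30, 25], "spin": 0, "jaw": 60}, {"offset": [-5.8, 12.2, 25], "spin": 0, "jaw": 60}, {"offset": [0, 0, 25], "spin": 0, "jaw": 60}])

```text
clock: 3.05
eef_pos: [0.5944, 0.3331, 0.2175]
tcp_rot: [[-0.974, -0.226, 0.0], [-0.226, 0.974, 0.0], [-0.0, 0.0, -1.0]]
contact_force: [0.0, -0.7, 0.3]
finger_gap: 0.0614
gripper_force: 0.0
```

Emit:
move_arm(targets=[{"offset": [0, 0, 30], "spin": 0, "jaw": 60}, {"offset": [0, 0, 30], "spin": 0, "jaw": 60}, {"offset": [0, 0, 20], "spin": 0, "jaw": 60}, {"offset": [0, 0, 10], "spin": 0, "jaw": 60}, {"offset": [0, 0, 0], "spin": 0, "jaw": 60}])

```text
clock: 3.55
eef_pos: [0.5939, 0.331, 0.1277]
tcp_rot: [[-0.974, -0.224, -0.002], [-0.224, 0.974, -0.002], [0.002, -0.001, -1.0]]
contact_force: [-0.6, 0.1, 0.0]
finger_gap: 0.0601
gripper_force: 0.0
```

```bash
python3 -c "
from h import *
s=manip.get_state();print(s['eef_pos'],off((594,331.5,119)),s['joints'])"
```

```text
[0.59394563 0.33101886 0.12774153] [-0.2  0.5  8.7] [ 4.27221443e+01  3.20202307e+01  1.16318296e+00 -5.67783145e-03
 -5.92758284e+01 -1.19749572e+02]
```

Emit:
move_arm(targets=[{"offset": [0, 0, 8.5], "spin": 0, "jaw": 60}, {"offset": [0, 0, 0], "spin": 0, "jaw": 40}, {"offset": [0, 0, 0], "spin": 0, "jaw": 32}, {"offset": [0, 0, 0], "spin": 0, "jaw": 26}, {"offset": [0, 0, 0], "spin": 0, "jaw": 20}])

```text
clock: 4.05
eef_pos: [0.5947, 0.3324, 0.1207]
tcp_rot: [[-0.974, -0.225, 0.001], [-0.225, 0.974, 0.001], [-0.001, 0.0, -1.0]]
contact_force: [-0.4, 0.5, -0.6]
finger_gap: 0.0354
gripper_force: 0.0
```

Emit:
move_arm(targets=[{"offset": [0, 0, 0], "spin": 0, "jaw": 15}, {"offset": [0, 0, 0], "spin": 0, "jaw": 15}, {"offset": [0, 0, 0], "spin": 0, "jaw": 15}])

```text
clock: 4.35
eef_pos: [0.5946, 0.3324, 0.1204]
tcp_rot: [[-0.974, -0.225, 0.001], [-0.225, 0.974, 0.0], [-0.001, 0.0, -1.0]]
contact_force: [-0.5, 0.5, 1.2]
finger_gap: 0.0273
gripper_force: 29.9
```

Emit:
move_arm(targets=[{"offset": [0, 0, -5], "spin": 0, "jaw": 15}, {"offset": [0, 0, -20], "spin": 0, "jaw": 15}, {"offset": [0, 0, -40], "spin": 0, "jaw": 15}, {"offset": [0, 0, -40], "spin": 0, "jaw": 15}, {"offset": [0, 0, -40], "spin": 0, "jaw": 15}])

```text
clock: 4.85
eef_pos: [0.5939, 0.3317, 0.2657]
tcp_rot: [[-0.974, -0.225, -0.002], [-0.225, 0.974, -0.001], [0.002, -0.001, -1.0]]
contact_force: [1.2, 0.6, -2.4]
finger_gap: 0.0275
gripper_force: 29.9
```

Emit:
move_arm(targets=[{"offset": [2, -10, -15], "spin": 0, "jaw": 15}, {"offset": [5, -25, -5], "spin": 0, "jaw": 15}, {"offset": [8, -40, 0], "spin": 0, "jaw": 15}, {"offset": [8, -40, 0], "spin": 0, "jaw": 15}, {"offset": [8, -40, 0], "spin": 0, "jaw": 15}])

```text
clock: 5.35
eef_pos: [0.5978, 0.1719, 0.2829]
tcp_rot: [[-0.974, -0.225, -0.004], [-0.225, 0.974, -0.001], [0.004, -0.0, -1.0]]
contact_force: [0.7, 0.2, -2.9]
finger_gap: 0.0274
gripper_force: 29.9
```

Emit:
move_arm(targets=[{"offset": [8, -40, 0], "spin": 0, "jaw": 15}, {"offset": [8, -40, 0], "spin": 0, "jaw": 15}, {"offset": [8, -40, 0], "spin": 0, "jaw": 15}, {"offset": [8, -40, 0], "spin": 0, "jaw": 15}, {"offset": [8, -40, 0], "spin": 0, "jaw": 15}])

```text
clock: 5.85
eef_pos: [0.6037, -0.0319, 0.2831]
tcp_rot: [[-0.974, -0.225, -0.004], [-0.225, 0.974, 0.0], [0.004, 0.001, -1.0]]
contact_force: [0.9, 0.1, -2.2]
finger_gap: 0.0273
gripper_force: 29.9
```

Emit:
move_arm(targets=[{"offset": [8, -40, 0], "spin": 0, "jaw": 15}, {"offset": [8, -40, 0], "spin": 0, "jaw": 15}, {"offset": [8, -40, 0], "spin": 0, "jaw": 15}, {"offset": [8, -40, 0], "spin": 0, "jaw": 15}, {"offset": [6, -30, 0], "spin": 0, "jaw": 15}])

```text
clock: 6.35
eef_pos: [0.6093, -0.2259, 0.2828]
tcp_rot: [[-0.975, -0.223, -0.004], [-0.223, 0.975, 0.001], [0.004, 0.002, -1.0]]
contact_force: [0.7, 0.3, -3.3]
finger_gap: 0.0275
gripper_force: 29.9
```

Emit:
move_arm(targets=[{"offset": [4, -17, 0], "spin": 0, "jaw": 15}, {"offset": [0, -8, 0], "spin": 0, "jaw": 15}, {"offset": [0, 0, 0], "spin": 0, "jaw": 15}])

```text
clock: 6.65
eef_pos: [0.6124, -0.249, 0.284]
tcp_rot: [[-0.975, -0.224, -0.002], [-0.224, 0.975, 0.001], [0.001, 0.001, -1.0]]
contact_force: [0.9, 1.1, -2.4]
finger_gap: 0.0273
gripper_force: 29.9
```

```bash
python3 -c "
from h import *
s=manip.get_state();print(s['eef_pos'],off((613,-250,125)),s['joints'],s['gripper_force'],s['contact_force'])"
```

```text
[ 0.61239926 -0.24895731  0.2839557 ] [ -0.6  -1.3 159. ] [-8.14865415e+00  2.41803206e+01  1.09643258e+01 -3.16307494e-02
 -7.68796278e+01 -6.88919228e+01] 29.9336924895033 [ 0.87137747  1.10822147 -2.37366691]
```

Emit:
move_arm(targets=[{"offset": [0, 0, 20], "spin": 0, "jaw": 15}, {"offset": [0, 0, 40], "spin": 0, "jaw": 15}, {"offset": [0, 0, 40], "spin": 0, "jaw": 15}, {"offset": [0, 0, 35], "spin": 0, "jaw": 15}, {"offset": [0, 0, 15], "spin": 0, "jaw": 15}])

```text
clock: 7.15
eef_pos: [0.6105, -0.2459, 0.1306]
tcp_rot: [[-0.974, -0.226, -0.007], [-0.227, 0.974, 0.003], [0.006, 0.004, -1.0]]
contact_force: [0.5, 0.9, -2.3]
finger_gap: 0.0277
gripper_force: 29.9
```

Emit:
move_arm(targets=[{"offset": [0, 0, 5], "spin": 0, "jaw": 15}, {"offset": [0, 0, 1.5], "spin": 0, "jaw": 15}, {"offset": [0, 0, 1.5], "spin": 0, "jaw": 15}, {"offset": [0, 0, 0], "spin": 0, "jaw": 15}, {"offset": [0, 0, 0], "spin": 0, "jaw": 15}])

```text
clock: 7.65
eef_pos: [0.6133, -0.2486, 0.1283]
tcp_rot: [[-0.974, -0.225, 0.002], [-0.225, 0.974, -0.0], [-0.002, -0.001, -1.0]]
contact_force: [0.6, -0.3, -1.8]
finger_gap: 0.0278
gripper_force: 29.9
```

Emit:
move_arm(targets=[{"offset": [0, 0, 1.5], "spin": 0, "jaw": 15}, {"offset": [0, 0, 1], "spin": 0, "jaw": 15}, {"offset": [0, 0, 0], "spin": 0, "jaw": 15}])

```text
clock: 7.95
eef_pos: [0.6126, -0.2487, 0.1244]
tcp_rot: [[-0.974, -0.225, -0.0], [-0.225, 0.974, 0.0], [0.0, 0.0, -1.0]]
contact_force: [0.7, 0.9, -2.2]
finger_gap: 0.0278
gripper_force: 29.9
```

Emit:
move_arm(targets=[{"offset": [0, 0, 1], "spin": 0, "jaw": 15}, {"offset": [0, 0, 0], "spin": 0, "jaw": 15}, {"offset": [0, 0, 0], "spin": 0, "jaw": 15}])

```text
clock: 8.25
eef_pos: [0.6127, -0.2486, 0.1235]
tcp_rot: [[-0.974, -0.225, -0.0], [-0.225, 0.974, 0.0], [0.0, 0.0, -1.0]]
contact_force: [-0.5, -0.5, -2.8]
finger_gap: 0.0276
gripper_force: 29.9
```

Emit:
move_arm(targets=[{"offset": [0, 0, 0.6], "spin": 0, "jaw": 15}, {"offset": [0, 0, 0], "spin": 0, "jaw": 15}, {"offset": [0, 0, 0], "spin": 0, "jaw": 15}])

```text
clock: 8.55
eef_pos: [0.6129, -0.2486, 0.1234]
tcp_rot: [[-0.974, -0.225, 0.001], [-0.225, 0.974, -0.0], [-0.0, -0.0, -1.0]]
contact_force: [-0.7, 0.3, -0.1]
finger_gap: 0.0273
gripper_force: 29.9
```

Emit:
move_arm(targets=[{"offset": [0, 0, 0.5], "spin": 0, "jaw": 15}, {"offset": [0, 0, 0], "spin": 0, "jaw": 15}, {"offset": [0, 0, 0], "spin": 0, "jaw": 15}])

```text
clock: 8.85
eef_pos: [0.6131, -0.2487, 0.1234]
tcp_rot: [[-0.974, -0.225, 0.001], [-0.225, 0.974, -0.0], [-0.001, -0.001, -1.0]]
contact_force: [-0.5, 2.1, 4.9]
finger_gap: 0.0275
gripper_force: 30.0
```

Emit:
move_arm(targets=[{"offset": [0, 0, 0], "spin": 0, "jaw": 35}, {"offset": [0, 0, 0], "spin": 0, "jaw": 60}, {"offset": [0, 0, 0], "spin": 0, "jaw": 60}, {"offset": [0, 0, -10], "spin": 0, "jaw": 60}, {"offset": [0, 0, -30], "spin": 0, "jaw": 70}])

```text
clock: 9.35
eef_pos: [0.6108, -0.2482, 0.1596]
tcp_rot: [[-0.974, -0.225, -0.007], [-0.225, 0.974, 0.002], [0.007, 0.004, -1.0]]
contact_force: [0.4, -0.0, 0.8]
finger_gap: 0.0588
gripper_force: 0.0
```

Emit:
move_arm(targets=[{"offset": [0, 0, -40], "spin": 0, "jaw": 75}, {"offset": [0, 0, -20], "spin": 0, "jaw": 75}, {"offset": [-5, 22, 0], "spin": 0, "jaw": 75}, {"offset": [-10, 45, 0], "spin": 0, "jaw": 75}, {"offset": [-10, 45, 0], "spin": 0, "jaw": 75}])

```text
clock: 9.85
eef_pos: [0.6118, -0.1334, 0.2232]
tcp_rot: [[-0.975, -0.223, 0.001], [-0.223, 0.975, -0.0], [-0.001, -0.0, -1.0]]
contact_force: [0.6, -0.0, 0.5]
finger_gap: 0.0748
gripper_force: 0.0
```

Emit:
move_arm(targets=[{"offset": [-10, 45, 0], "spin": 0, "jaw": 75}, {"offset": [-10, 45, 0], "spin": 0, "jaw": 75}, {"offset": [-10, 45, 0], "spin": 0, "jaw": 75}, {"offset": [-10, 45, 0], "spin": 0, "jaw": 75}, {"offset": [-10, 45, 0], "spin": 0, "jaw": 75}])

```text
clock: 10.35
eef_pos: [0.6098, 0.0984, 0.2234]
tcp_rot: [[-0.974, -0.225, 0.001], [-0.225, 0.974, 0.0], [-0.001, -0.0, -1.0]]
contact_force: [1.5, 0.9, 1.0]
finger_gap: 0.075
gripper_force: 0.0
```

Emit:
move_arm(targets=[{"offset": [-10, 45, 0], "spin": 0, "jaw": 75}, {"offset": [-8, 35, 0], "spin": 0, "jaw": 75}, {"offset": [-3, 14, 0], "spin": 0, "jaw": 75}, {"offset": [0, 0, 0], "spin": 0, "jaw": 75}, {"offset": [0, 0, 0], "spin": 0, "jaw": 75}])

```text
clock: 10.85
eef_pos: [0.6092, 0.1924, 0.2227]
tcp_rot: [[-0.974, -0.225, -0.0], [-0.225, 0.974, -0.0], [0.0, -0.0, -1.0]]
contact_force: [0.1, -1.0, 0.2]
finger_gap: 0.0751
gripper_force: 0.0
```

```bash
python3 - <<'E'
from h import *
p,d,st,P=wrist("w1"); print(st["eef_pos"],off((609.4,193.3,95),st=st))
tops(P,(("vase",.13,.14),("tumbler",.12,.1295),("bowl",.053,.061)))
p,d=manip.capture("top"); cv2.imwrite("pics/top1.png",p[100:400,100:500,::-1]); P=cloud("top",d)
tops(P,(("bottleneck",.135,.16),))
E
```

```text
[0.6091944  0.19235856 0.22265283] [ -0.4   0.9 127.7]
vase px [324. 247.] n 2576 z 0.1341 circ [607.5 194.5] 35.2 rect [607.9 194.5  50.9  50.1  13.3]
tumbler px [455. 144.] n 2332 z 0.1257 circ [530.2 255.8] 29.1 rect [530.1 255.8  57.4  57.1  62.6]
tumbler px [325. 207.] n 244 z 0.1254 circ [583.6 188.8] 24.9 rect [583.5 188.8   0.7  49.8  13.4]
tumbler px [325. 266.] n 449 z 0.1247 circ [608.9 194.7] 27.7 rect [609.2 194.8  38.6  40.5  12.9]
bowl px [151.  39.] n 737 z 0.0592 circ [506.6  33.1] 43.3 rect [511.   37.7  16.2  86.5  47.2]
bowl px [449. 144.] n 257 z 0.0571 circ [529.9 259.1] 24.6 rect [529.7 270.2  49.3  22.2   1.2]
bowl px [409. 222.] n 1346 z 0.0558 circ [596.1 263.6] 31.0 rect [596.  263.5  60.9  60.9   3.1]
bowl px [ 60. 262.] n 240 z 0.0554 circ [701.4 -19.5] 22.1 rect [696.  -13.4  44.2  16.2  41.4]
```

View pics/top1.png

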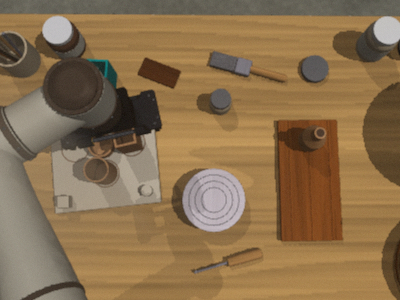

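The bottle stands at (315,138) in the crop, on the far end of the board. Now the vase.

Emit:
move_arm(targets=[{"offset": [0, 1.5, 20], "spin": 0, "jaw": 75}, {"offset": [0, 0, 35], "spin": 0, "jaw": 75}, {"offset": [0, 0, 35], "spin": 0, "jaw": 75}, {"offset": [0, 0, 25], "spin": 0, "jaw": 75}, {"offset": [0, 0, 12], "spin": 0, "jaw": 75}])

```text
clock: 11.45
eef_pos: [0.6077, 0.1922, 0.0929]
tcp_rot: [[-0.975, -0.223, -0.004], [-0.223, 0.975, -0.002], [0.004, -0.001, -1.0]]
contact_force: [-0.9, 0.1, 0.1]
finger_gap: 0.0748
gripper_force: 0.0
```

Emit:
move_arm(targets=[{"offset": [0, 0, 0], "spin": 0, "jaw": 60}, {"offset": [0, 0, 0], "spin": 0, "jaw": 54}, {"offset": [0, 0, 0], "spin": 0, "jaw": 50}, {"offset": [0, 0, 0], "spin": 0, "jaw": 46}, {"offset": [0, 0, 0], "spin": 0, "jaw": 40}])

```text
clock: 11.95
eef_pos: [0.6096, 0.1949, 0.097]
tcp_rot: [[-0.974, -0.226, 0.002], [-0.226, 0.974, 0.001], [-0.003, 0.001, -1.0]]
contact_force: [-0.1, -0.5, 1.3]
finger_gap: 0.0496
gripper_force: 30.0
```

Emit:
move_arm(targets=[{"offset": [0, 0, 0], "spin": 0, "jaw": 40}, {"offset": [0, 0, 0], "spin": 0, "jaw": 40}, {"offset": [0, 0, 0], "spin": 0, "jaw": 40}])

```text
clock: 12.25
eef_pos: [0.6096, 0.1949, 0.097]
tcp_rot: [[-0.974, -0.226, 0.002], [-0.226, 0.974, 0.001], [-0.003, 0.0, -1.0]]
contact_force: [-0.9, 1.6, 6.1]
finger_gap: 0.0497
gripper_force: 30.0
```

Emit:
move_arm(targets=[{"offset": [0, 0, -5], "spin": 0, "jaw": 40}, {"offset": [0, 0, -20], "spin": 0, "jaw": 40}, {"offset": [0, 0, -35], "spin": 0, "jaw": 40}, {"offset": [0, 0, -35], "spin": 0, "jaw": 40}, {"offset": [0, 0, -15], "spin": 0, "jaw": 40}])

```text
clock: 12.75
eef_pos: [0.6097, 0.1947, 0.2085]
tcp_rot: [[-0.974, -0.225, 0.004], [-0.225, 0.974, 0.002], [-0.004, 0.001, -1.0]]
contact_force: [-0.0, -0.0, -2.5]
finger_gap: 0.0499
gripper_force: 30.0
```

Emit:
move_arm(targets=[{"offset": [8, -18, 0], "spin": 0, "jaw": 40}, {"offset": [14, -30, 0], "spin": 0, "jaw": 40}, {"offset": [18, -40, 0], "spin": 0, "jaw": 40}, {"offset": [18, -40, 0], "spin": 0, "jaw": 40}, {"offset": [18, -40, 0], "spin": 0, "jaw": 40}])

```text
clock: 13.25
eef_pos: [0.5703, 0.0113, 0.2035]
tcp_rot: [[-0.974, -0.225, -0.004], [-0.225, 0.974, -0.0], [0.004, 0.001, -1.0]]
contact_force: [0.2, -0.6, -2.5]
finger_gap: 0.0497
gripper_force: 30.0
```

Emit:
move_arm(targets=[{"offset": [18, -40, 0], "spin": 0, "jaw": 40}, {"offset": [18, -40, 0], "spin": 0, "jaw": 40}, {"offset": [18, -40, 0], "spin": 0, "jaw": 40}, {"offset": [18, -40, 0], "spin": 0, "jaw": 40}, {"offset": [18, -40, 0], "spin": 0, "jaw": 40}])

```text
clock: 13.75
eef_pos: [0.5274, -0.2033, 0.2036]
tcp_rot: [[-0.974, -0.224, -0.004], [-0.224, 0.974, 0.001], [0.004, 0.002, -1.0]]
contact_force: [1.5, 0.4, -2.9]
finger_gap: 0.0497
gripper_force: 30.0
```

Emit:
move_arm(targets=[{"offset": [15, -30, 0], "spin": 0, "jaw": 40}, {"offset": [8.4, -15, 0], "spin": 0, "jaw": 40}, {"offset": [0, 0, 0], "spin": 0, "jaw": 40}, {"offset": [0, 0, 0], "spin": 0, "jaw": 40}])

```text
clock: 14.15
eef_pos: [0.5158, -0.2508, 0.204]
tcp_rot: [[-0.975, -0.224, -0.003], [-0.224, 0.975, 0.001], [0.003, 0.002, -1.0]]
contact_force: [-0.3, 0.2, -2.2]
finger_gap: 0.0502
gripper_force: 30.0
```

Emit:
move_arm(targets=[{"offset": [0, 0, 15], "spin": 0, "jaw": 40}, {"offset": [0, 0, 30], "spin": 0, "jaw": 40}, {"offset": [0, 0, 30], "spin": 0, "jaw": 40}, {"offset": [0, 0, 15], "spin": 0, "jaw": 40}, {"offset": [0, 0, 8], "spin": 0, "jaw": 40}])

```text
clock: 14.65
eef_pos: [0.5161, -0.2492, 0.1051]
tcp_rot: [[-0.974, -0.226, -0.004], [-0.226, 0.974, 0.001], [0.004, 0.002, -1.0]]
contact_force: [-0.3, -0.3, -1.7]
finger_gap: 0.0496
gripper_force: 30.0
```

Emit:
move_arm(targets=[{"offset": [0, 0, 2], "spin": 0, "jaw": 40}, {"offset": [0, 0, 0], "spin": 0, "jaw": 40}, {"offset": [0, 0, 0], "spin": 0, "jaw": 40}, {"offset": [0, 0, 0], "spin": 0, "jaw": 40}])

```text
clock: 15.05
eef_pos: [0.5179, -0.2507, 0.1065]
tcp_rot: [[-0.974, -0.225, 0.002], [-0.225, 0.974, -0.0], [-0.002, -0.001, -1.0]]
contact_force: [0.5, 1.1, -1.5]
finger_gap: 0.0498
gripper_force: 30.0
```

Emit:
move_arm(targets=[{"offset": [0, 0, 2.5], "spin": 0, "jaw": 40}, {"offset": [0, 0, 1.5], "spin": 0, "jaw": 40}, {"offset": [0, 0, 0], "spin": 0, "jaw": 40}, {"offset": [0, 0, 0], "spin": 0, "jaw": 40}])

```text
clock: 15.45
eef_pos: [0.5173, -0.2507, 0.1014]
tcp_rot: [[-0.974, -0.225, -0.0], [-0.225, 0.974, 0.0], [0.0, 0.0, -1.0]]
contact_force: [-0.0, -0.2, -2.6]
finger_gap: 0.0499
gripper_force: 30.0
```

Emit:
move_arm(targets=[{"offset": [0, 0, 1], "spin": 0, "jaw": 40}, {"offset": [0, 0, 0], "spin": 0, "jaw": 40}, {"offset": [0, 0, 0], "spin": 0, "jaw": 40}])

```text
clock: 15.75
eef_pos: [0.5173, -0.2506, 0.1004]
tcp_rot: [[-0.974, -0.225, -0.0], [-0.225, 0.974, 0.0], [0.0, 0.0, -1.0]]
contact_force: [0.2, 0.4, -2.8]
finger_gap: 0.0499
gripper_force: 30.0
```

Emit:
move_arm(targets=[{"offset": [0, 0, 0.6], "spin": 0, "jaw": 40}, {"offset": [0, 0, 0], "spin": 0, "jaw": 40}, {"offset": [0, 0, 0], "spin": 0, "jaw": 40}])

```text
clock: 16.05
eef_pos: [0.5175, -0.2507, 0.1]
tcp_rot: [[-0.974, -0.225, 0.0], [-0.225, 0.974, -0.0], [-0.0, -0.0, -1.0]]
contact_force: [-0.3, 0.9, -1.2]
finger_gap: 0.0501
gripper_force: 30.0
```

Emit:
move_arm(targets=[{"offset": [0, 0, 0.3], "spin": 0, "jaw": 40}, {"offset": [0, 0, 0], "spin": 0, "jaw": 40}, {"offset": [0, 0, 0], "spin": 0, "jaw": 40}])

```text
clock: 16.35
eef_pos: [0.5174, -0.2507, 0.1]
tcp_rot: [[-0.974, -0.225, 0.0], [-0.225, 0.974, -0.0], [-0.0, -0.0, -1.0]]
contact_force: [-1.9, 1.0, 1.9]
finger_gap: 0.05
gripper_force: 30.0
```

Emit:
move_arm(targets=[{"offset": [0, 0, 0], "spin": 0, "jaw": 60}, {"offset": [0, 0, 0], "spin": 0, "jaw": 75}, {"offset": [0, 0, 0], "spin": 0, "jaw": 75}, {"offset": [0, 0, -10], "spin": 0, "jaw": 75}, {"offset": [0, 0, -35], "spin": 0, "jaw": 78}])

```text
clock: 16.85
eef_pos: [0.515, -0.25, 0.142]
tcp_rot: [[-0.974, -0.225, -0.008], [-0.225, 0.974, 0.002], [0.007, 0.004, -1.0]]
contact_force: [0.1, 0.6, -0.0]
finger_gap: 0.0755
gripper_force: 0.0
```

Emit:
move_arm(targets=[{"offset": [0, 0, -35], "spin": 0, "jaw": 78}, {"offset": [0, 0, -15], "spin": 0, "jaw": 78}, {"offset": [-6, 22, 0], "spin": 0, "jaw": 78}, {"offset": [-11, 42, 0], "spin": 0, "jaw": 78}, {"offset": [-11, 42, 0], "spin": 0, "jaw": 78}])

```text
clock: 17.35
eef_pos: [0.5208, -0.1404, 0.1955]
tcp_rot: [[-0.975, -0.223, 0.002], [-0.223, 0.975, -0.0], [-0.002, -0.0, -1.0]]
contact_force: [0.6, -0.7, -0.6]
finger_gap: 0.0781
gripper_force: 0.0
```

Emit:
move_arm(targets=[{"offset": [-11, 42, 0], "spin": 0, "jaw": 78}, {"offset": [-11, 42, 0], "spin": 0, "jaw": 78}, {"offset": [-11, 42, 0], "spin": 0, "jaw": 78}, {"offset": [-11, 42, 0], "spin": 0, "jaw": 78}, {"offset": [-11, 42, 0], "spin": 0, "jaw": 78}])

```text
clock: 17.85
eef_pos: [0.5271, 0.0777, 0.1956]
tcp_rot: [[-0.974, -0.225, 0.002], [-0.225, 0.974, 0.0], [-0.002, 0.0, -1.0]]
contact_force: [0.1, 0.0, -0.0]
finger_gap: 0.0778
gripper_force: 0.0
```

Emit:
move_arm(targets=[{"offset": [-11, 42, 0], "spin": 0, "jaw": 78}, {"offset": [-11, 42, 0], "spin": 0, "jaw": 78}, {"offset": [-11, 42, 0], "spin": 0, "jaw": 78}, {"offset": [-8, 33, 0], "spin": 0, "jaw": 78}, {"offset": [-2.9, 14.9, 0], "spin": 0, "jaw": 78}])

```text
clock: 18.35
eef_pos: [0.5308, 0.2582, 0.1952]
tcp_rot: [[-0.974, -0.228, 0.001], [-0.228, 0.974, 0.001], [-0.001, 0.001, -1.0]]
contact_force: [0.7, -0.4, 0.3]
finger_gap: 0.0778
gripper_force: 0.0
```

Emit:
move_arm(targets=[{"offset": [0, 0, 0], "spin": 0, "jaw": 78}, {"offset": [0, 0, 0], "spin": 0, "jaw": 78}, {"offset": [0, 0, 0], "spin": 0, "jaw": 78}])

```text
clock: 18.65
eef_pos: [0.5306, 0.2539, 0.1948]
tcp_rot: [[-0.975, -0.224, -0.0], [-0.224, 0.975, -0.0], [0.0, -0.0, -1.0]]
contact_force: [-0.1, -0.3, -0.0]
finger_gap: 0.078
gripper_force: 0.0
```

```bash
python3 - <<'E'
from h import *
p,d,st,P=wrist("w2"); print(st["eef_pos"],off((530.8,255.1,87),st=st))
tops(P,(("tumbler",.12,.1295),("bowl",.053,.061)))
p,d=manip.capture("top"); P=cloud("top",d); P[:,:360]=0
tops(P,(("boardpots",.13,.16),))
E
```

```text
[0.53063243 0.25393884 0.19480747] [ -0.4   1.1 107.8]
tumbler px [324. 260.] n 2381 z 0.1258 circ [529.9 255.9] 29.1 rect [529.7 256.2  57.4  57.2  41.8]
bowl px [53. 80.] n 1422 z 0.0583 circ [476.2  36.8] 56.9 rect [479.6  50.   27.5 113.7  75.4]
bowl px [324. 253.] n 252 z 0.0569 circ [534.1 257.2] 24.4 rect [544.1 259.9  20.8  48.8  15.4]
bowl px [285. 315.] n 395 z 0.056 circ [602. 252.] 24.8 rect [607.  245.3  49.6  17.7  36.6]
bowl px [342. 321.] n 302 z 0.0558 circ [600.7 280.8] 22.2 rect [603.1 286.4  13.9  44.4  66.4]
boardpots px [488. 129.] n 291 z 0.1314 circ [ 861.1 -421.7] 34.9 rect [ 861.2 -422.9   63.9   66.7   85.1]
boardpots px [422. 275.] n 206 z 0.1371 circ [ 518.1 -253.5] 34.9 rect [ 518.3 -253.2   49.8   51.4   13.2]
```

Emit:
move_arm(targets=[{"offset": [0, 1.8, 20], "spin": 0, "jaw": 78}, {"offset": [0, 0, 30], "spin": 0, "jaw": 78}, {"offset": [0, 0, 30], "spin": 0, "jaw": 78}, {"offset": [0, 0, 18], "spin": 0, "jaw": 78}, {"offset": [0, 0, 9], "spin": 0, "jaw": 78}])

```text
clock: 19.25
eef_pos: [0.5296, 0.2554, 0.0858]
tcp_rot: [[-0.975, -0.224, -0.003], [-0.224, 0.975, -0.002], [0.003, -0.001, -1.0]]
contact_force: [0.5, 0.4, -0.0]
finger_gap: 0.078
gripper_force: 0.0
```

Emit:
move_arm(targets=[{"offset": [0, 0, 0], "spin": 0, "jaw": 68}, {"offset": [0, 0, 0], "spin": 0, "jaw": 62}, {"offset": [0, 0, 0], "spin": 0, "jaw": 58}, {"offset": [0, 0, 0], "spin": 0, "jaw": 54}, {"offset": [0, 0, 0], "spin": 0, "jaw": 48}])

```text
clock: 19.75
eef_pos: [0.5309, 0.2573, 0.0888]
tcp_rot: [[-0.974, -0.225, 0.002], [-0.225, 0.974, 0.001], [-0.002, 0.001, -1.0]]
contact_force: [-0.0, -0.9, 2.7]
finger_gap: 0.0584
gripper_force: 30.0
```

Emit:
move_arm(targets=[{"offset": [0, 0, 0], "spin": 0, "jaw": 48}, {"offset": [0, 0, 0], "spin": 0, "jaw": 48}, {"offset": [0, 0, 0], "spin": 0, "jaw": 48}])

```text
clock: 20.05
eef_pos: [0.531, 0.2573, 0.0888]
tcp_rot: [[-0.974, -0.226, 0.002], [-0.226, 0.974, 0.001], [-0.002, 0.0, -1.0]]
contact_force: [0.0, -1.6, 5.5]
finger_gap: 0.0584
gripper_force: 30.0
```

Emit:
move_arm(targets=[{"offset": [0, 0, -5], "spin": 0, "jaw": 48}, {"offset": [0, 0, -20], "spin": 0, "jaw": 48}, {"offset": [0, 0, -35], "spin": 0, "jaw": 48}, {"offset": [0, 0, -30], "spin": 0, "jaw": 48}, {"offset": [0, 0, -15], "spin": 0, "jaw": 48}])

```text
clock: 20.55
eef_pos: [0.5307, 0.2575, 0.1949]
tcp_rot: [[-0.974, -0.225, 0.002], [-0.225, 0.974, 0.002], [-0.003, 0.001, -1.0]]
contact_force: [0.2, 0.8, -1.2]
finger_gap: 0.0583
gripper_force: 30.0
```

Emit:
move_arm(targets=[{"offset": [9, -20, 0], "spin": 0, "jaw": 48}, {"offset": [18, -38, 0], "spin": 0, "jaw": 48}, {"offset": [18, -38, 0], "spin": 0, "jaw": 48}, {"offset": [18, -38, 0], "spin": 0, "jaw": 48}, {"offset": [18, -38, 0], "spin": 0, "jaw": 48}])

```text
clock: 21.05
eef_pos: [0.4885, 0.0697, 0.1917]
tcp_rot: [[-0.974, -0.225, -0.002], [-0.225, 0.974, -0.0], [0.002, 0.0, -1.0]]
contact_force: [1.5, -0.3, -1.7]
finger_gap: 0.0586
gripper_force: 30.0
```

Emit:
move_arm(targets=[{"offset": [18, -38, 0], "spin": 0, "jaw": 48}, {"offset": [18, -38, 0], "spin": 0, "jaw": 48}, {"offset": [18, -38, 0], "spin": 0, "jaw": 48}, {"offset": [18, -38, 0], "spin": 0, "jaw": 48}, {"offset": [18, -38, 0], "spin": 0, "jaw": 48}])

```text
clock: 21.55
eef_pos: [0.4437, -0.1354, 0.192]
tcp_rot: [[-0.974, -0.225, -0.001], [-0.225, 0.974, 0.001], [0.001, 0.001, -1.0]]
contact_force: [0.7, 0.5, -1.3]
finger_gap: 0.0584
gripper_force: 30.0
```

Emit:
move_arm(targets=[{"offset": [18, -38, 0], "spin": 0, "jaw": 48}, {"offset": [18, -38, 0], "spin": 0, "jaw": 48}, {"offset": [9, -22, 0], "spin": 0, "jaw": 48}, {"offset": [3.4, -10, 0], "spin": 0, "jaw": 48}, {"offset": [0, 0, 0], "spin": 0, "jaw": 48}])

```text
clock: 22.05
eef_pos: [0.4217, -0.2509, 0.1918]
tcp_rot: [[-0.975, -0.223, -0.001], [-0.223, 0.975, 0.001], [0.001, 0.001, -1.0]]
contact_force: [-0.0, 0.2, -1.6]
finger_gap: 0.0585
gripper_force: 30.0
```

Emit:
move_arm(targets=[{"offset": [0, 0, 15], "spin": 0, "jaw": 48}, {"offset": [0, 0, 30], "spin": 0, "jaw": 48}, {"offset": [0, 0, 30], "spin": 0, "jaw": 48}, {"offset": [0, 0, 12], "spin": 0, "jaw": 48}, {"offset": [0, 0, 8], "spin": 0, "jaw": 48}])

```text
clock: 22.55
eef_pos: [0.4218, -0.2489, 0.0961]
tcp_rot: [[-0.974, -0.227, -0.003], [-0.227, 0.974, 0.001], [0.002, 0.002, -1.0]]
contact_force: [-0.3, -1.1, -2.0]
finger_gap: 0.0586
gripper_force: 30.0
```

Emit:
move_arm(targets=[{"offset": [0, 0, 0], "spin": 0, "jaw": 48}, {"offset": [0, 0, 0], "spin": 0, "jaw": 48}, {"offset": [0, 0, 0], "spin": 0, "jaw": 48}, {"offset": [0, 0, 0], "spin": 0, "jaw": 48}])

```text
clock: 22.95
eef_pos: [0.4229, -0.2504, 0.0984]
tcp_rot: [[-0.974, -0.225, 0.002], [-0.225, 0.974, -0.0], [-0.002, -0.001, -1.0]]
contact_force: [-0.3, -0.3, -1.6]
finger_gap: 0.0583
gripper_force: 30.0
```

Emit:
move_arm(targets=[{"offset": [0, 0, 2.5], "spin": 0, "jaw": 48}, {"offset": [0, 0, 1.5], "spin": 0, "jaw": 48}, {"offset": [0, 0, 0], "spin": 0, "jaw": 48}, {"offset": [0, 0, 0], "spin": 0, "jaw": 48}])

```text
clock: 23.35
eef_pos: [0.4223, -0.2504, 0.0935]
tcp_rot: [[-0.974, -0.225, -0.0], [-0.225, 0.974, -0.0], [0.0, 0.0, -1.0]]
contact_force: [0.8, -0.4, -2.0]
finger_gap: 0.0585
gripper_force: 30.0
```

Emit:
move_arm(targets=[{"offset": [0, 0, 0.8], "spin": 0, "jaw": 48}, {"offset": [0, 0, 0], "spin": 0, "jaw": 48}, {"offset": [0, 0, 0], "spin": 0, "jaw": 48}, {"offset": [0, 0, 0], "spin": 0, "jaw": 48}])

```text
clock: 23.75
eef_pos: [0.4223, -0.2504, 0.0928]
tcp_rot: [[-0.974, -0.225, -0.0], [-0.225, 0.974, -0.0], [0.0, -0.0, -1.0]]
contact_force: [0.5, -0.4, -2.5]
finger_gap: 0.0585
gripper_force: 30.0
```

Emit:
move_arm(targets=[{"offset": [0, 0, 0.8], "spin": 0, "jaw": 48}, {"offset": [0, 0, 0], "spin": 0, "jaw": 48}, {"offset": [0, 0, 0.4], "spin": 0, "jaw": 48}, {"offset": [0, 0, 0], "spin": 0, "jaw": 48}, {"offset": [0, 0, 0], "spin": 0, "jaw": 48}])

```text
clock: 24.25
eef_pos: [0.4224, -0.2504, 0.0919]
tcp_rot: [[-0.974, -0.225, 0.0], [-0.225, 0.974, -0.0], [-0.0, -0.0, -1.0]]
contact_force: [-0.6, 1.6, 1.0]
finger_gap: 0.0583
gripper_force: 30.0
```

Emit:
move_arm(targets=[{"offset": [0, 0, 0.3], "spin": 0, "jaw": 48}, {"offset": [0, 0, 0], "spin": 0, "jaw": 48}, {"offset": [0, 0, 0], "spin": 0, "jaw": 48}])

```text
clock: 24.55
eef_pos: [0.4224, -0.2504, 0.0918]
tcp_rot: [[-0.974, -0.225, 0.0], [-0.225, 0.974, -0.0], [-0.0, -0.0, -1.0]]
contact_force: [-1.9, 1.3, 6.3]
finger_gap: 0.0581
gripper_force: 30.0
```

Emit:
move_arm(targets=[{"offset": [0, 0, 0], "spin": 0, "jaw": 70}, {"offset": [0, 0, 0], "spin": 0, "jaw": 80}, {"offset": [0, 0, 0], "spin": 0, "jaw": 80}, {"offset": [0, 0, -10], "spin": 0, "jaw": 80}, {"offset": [0, 0, -35], "spin": 0, "jaw": 80}])

```text
clock: 25.05
eef_pos: [0.42, -0.2497, 0.1342]
tcp_rot: [[-0.974, -0.225, -0.008], [-0.225, 0.974, 0.002], [0.007, 0.004, -1.0]]
contact_force: [-0.5, 0.5, -0.3]
finger_gap: 0.079
gripper_force: 0.0
```

Emit:
move_arm(targets=[{"offset": [0, 0, -40], "spin": 0, "jaw": 80}, {"offset": [0, 0, -18], "spin": 0, "jaw": 80}, {"offset": [-10, 16, 0], "spin": 0, "jaw": 80}, {"offset": [-25, 40, 0], "spin": 0, "jaw": 80}, {"offset": [-25, 40, 0], "spin": 0, "jaw": 80}])

```text
clock: 25.55
eef_pos: [0.4595, -0.1426, 0.1953]
tcp_rot: [[-0.975, -0.223, 0.002], [-0.223, 0.975, -0.0], [-0.002, -0.0, -1.0]]
contact_force: [-0.6, -0.4, -0.1]
finger_gap: 0.0798
gripper_force: 0.0
```

Emit:
move_arm(targets=[{"offset": [-25, 40, 0], "spin": 0, "jaw": 80}, {"offset": [-25, 40, 0], "spin": 0, "jaw": 80}, {"offset": [-25, 40, 0], "spin": 0, "jaw": 80}, {"offset": [-25, 40, 0], "spin": 0, "jaw": 80}, {"offset": [-25, 40, 0], "spin": 0, "jaw": 80}])

```text
clock: 26.05
eef_pos: [0.5363, 0.0817, 0.1952]
tcp_rot: [[-0.974, -0.226, 0.001], [-0.226, 0.974, 0.0], [-0.001, 0.0, -1.0]]
contact_force: [0.7, -0.2, -1.1]
finger_gap: 0.0795
gripper_force: 0.0
```

Emit:
move_arm(targets=[{"offset": [-25, 40, 0], "spin": 0, "jaw": 80}, {"offset": [-25, 40, 0], "spin": 0, "jaw": 80}, {"offset": [-25, 40, 0], "spin": 0, "jaw": 80}, {"offset": [-17, 30, 0], "spin": 0, "jaw": 80}, {"offset": [-8.1, 15.1, 0], "spin": 0, "jaw": 80}])

```text
clock: 26.55
eef_pos: [0.5968, 0.266, 0.1942]
tcp_rot: [[-0.974, -0.227, 0.001], [-0.227, 0.974, 0.0], [-0.001, 0.0, -1.0]]
contact_force: [0.5, -0.1, 0.3]
finger_gap: 0.0799
gripper_force: 0.0
```

Emit:
move_arm(targets=[{"offset": [0, 0, 0], "spin": 0, "jaw": 80}, {"offset": [0, 0, 0], "spin": 0, "jaw": 80}, {"offset": [0, 0, 0], "spin": 0, "jaw": 80}])

```text
clock: 26.85
eef_pos: [0.596, 0.2618, 0.1947]
tcp_rot: [[-0.975, -0.224, -0.0], [-0.224, 0.975, -0.0], [0.0, -0.0, -1.0]]
contact_force: [-0.2, 0.3, -0.9]
finger_gap: 0.08
gripper_force: 0.0
```

```bash
python3 - <<'E'
from h import *
p,d,st,P=wrist("w3"); print(st["eef_pos"],off((596.2,263.4,34),st=st))
tops(P,(("bowl",.053,.061),))
p,d=manip.capture("top"); cv2.imwrite("pics/top3.png",p[100:400,100:500,::-1]); P=cloud("top",d); P[:,:360]=0
tops(P,(("boardpots",.123,.16),))
E
```

```text
[0.59599536 0.26178716 0.1946546 ] [ -0.6   1.5 160.7]
bowl px [30. 28.] n 706 z 0.0577 circ [507.   44.6] 26.6 rect [508.7  46.8   6.6  53.2  52.5]
bowl px [323. 228.] n 1591 z 0.056 circ [596.  264.1] 31.1 rect [596.1 263.8  61.2  61.   40.3]
bowl px [286. 388.] n 360 z 0.0569 circ [738.4 264.8] 24.9 rect [738.3 264.8  49.7   2.7  87.6]
boardpots px [488. 130.] n 674 z 0.1297 circ [ 861.5 -421.9] 35.9 rect [ 861.4 -421.9   68.2   69.1   30.2]
boardpots px [576. 230.] n 2717 z 0.1289 circ [ 622.2 -602.8] 146.2 rect [ 622.  -603.2  287.9  288.6   20.4]
boardpots px [422. 275.] n 247 z 0.137 circ [ 518.1 -252.7] 34.4 rect [ 518.4 -253.    49.8   50.9   13.7]
boardpots px [422. 318.] n 162 z 0.1288 circ [ 423.9 -253.1] 29.1 rect [ 4.237e+02 -2.532e+02  5.520e+01  5.780e+01  2.000e-01]
```

View pics/w3.png

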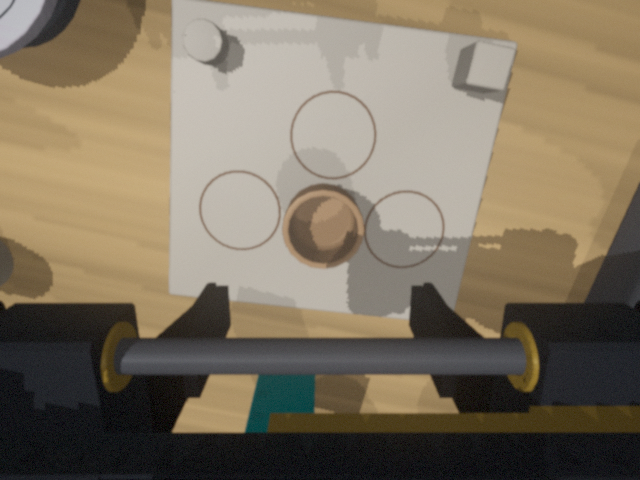

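View pics/top3.png

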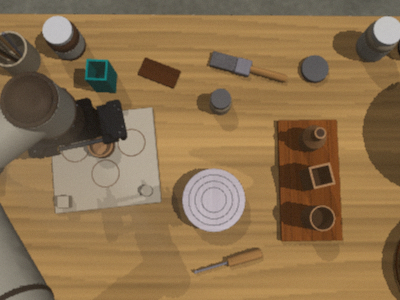

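The wrist view shows the bowl alone at (323,228), with empty circles at (333,135), (240,210) and (404,229). The top crop shows all three pots upright on the board. Now the bowl.

Emit:
move_arm(targets=[{"offset": [0, 1.9, 20], "spin": 0, "jaw": 82}, {"offset": [0, 0, 40], "spin": 0, "jaw": 82}, {"offset": [0, 0, 40], "spin": 0, "jaw": 82}, {"offset": [0, 0, 30], "spin": 0, "jaw": 82}, {"offset": [0, 0, 15], "spin": 0, "jaw": 82}])

```text
clock: 27.45
eef_pos: [0.5943, 0.2631, 0.0465]
tcp_rot: [[-0.975, -0.224, -0.004], [-0.224, 0.975, -0.003], [0.005, -0.002, -1.0]]
contact_force: [0.3, -1.0, -0.1]
finger_gap: 0.082
gripper_force: 0.0
```

Emit:
move_arm(targets=[{"offset": [0, 0, 8], "spin": 0, "jaw": 82}, {"offset": [0, 0, 6], "spin": 0, "jaw": 82}, {"offset": [0, 0, 0], "spin": 0, "jaw": 82}, {"offset": [0, 0, 0], "spin": 0, "jaw": 72}, {"offset": [0, 0, 0], "spin": 0, "jaw": 66}])

```text
clock: 27.95
eef_pos: [0.5965, 0.2654, 0.0366]
tcp_rot: [[-0.974, -0.225, 0.002], [-0.225, 0.974, 0.001], [-0.002, 0.001, -1.0]]
contact_force: [-0.7, 0.9, 0.2]
finger_gap: 0.0726
gripper_force: 0.0
```

Emit:
move_arm(targets=[{"offset": [0, 0, 0], "spin": 0, "jaw": 62}, {"offset": [0, 0, 0], "spin": 0, "jaw": 57}, {"offset": [0, 0, 0], "spin": 0, "jaw": 52}, {"offset": [0, 0, 0], "spin": 0, "jaw": 52}, {"offset": [0, 0, 0], "spin": 0, "jaw": 52}])

```text
clock: 28.45
eef_pos: [0.596, 0.265, 0.0358]
tcp_rot: [[-0.974, -0.225, 0.0], [-0.225, 0.974, 0.0], [-0.0, -0.0, -1.0]]
contact_force: [-0.8, -1.0, 4.7]
finger_gap: 0.0604
gripper_force: 30.0
```

```bash
python3 - <<'E'
from h import *
s=manip.get_state(); print(s["eef_pos"],s["finger_gap"])
# circles in w3
st={"eef_pos":np.array([.59599536,.26178716,.1946546]),"tcp_rot":np.array([[-.975,-.224,0],[-.224,.975,0],[0,0,-1.]])}
g=cv2.imread("pics/w3.png"); hsv=cv2.cvtColor(g,cv2.COLOR_BGR2HSV)
t=cv2.adaptiveThreshold(g[...,0],255,cv2.ADAPTIVE_THRESH_MEAN_C,cv2.THRESH_BINARY_INV,15,8)
for c,r in (((333,135),44),((240,210),42),((404,229),42)):
    v,u=np.nonzero(t); k=abs(np.hypot(u-c[0],v-c[1])-r)<6
    q=(ray("wrist",np.c_[u[k],v[k]],.015,st)*1000).astype(np.float32); print(cv2.fitEllipse(q),k.sum())
E
```

```text
[0.5960277  0.26496216 0.03580887] 0.06043990670080033
((529.9263916015625, 256.7610778808594), (66.88325500488281, 67.02710723876953), 83.20750427246094) 902
((607.0186157226562, 194.86355590820312), (66.9518051147461, 67.34149932861328), 4.520053863525391) 809
((591.9631958007812, 334.26812744140625), (66.03722381591797, 71.16340637207031), 168.39382934570312) 854
```

Emit:
move_arm(targets=[{"offset": [0, 0, -5], "spin": 0, "jaw": 52}, {"offset": [0, 0, -15], "spin": 0, "jaw": 52}, {"offset": [0, 0, -35], "spin": 0, "jaw": 52}, {"offset": [0, 0, -35], "spin": 0, "jaw": 52}, {"offset": [0, 0, -15], "spin": 0, "jaw": 52}])

```text
clock: 28.95
eef_pos: [0.5976, 0.266, 0.1452]
tcp_rot: [[-0.974, -0.226, 0.006], [-0.226, 0.974, 0.004], [-0.007, 0.002, -1.0]]
contact_force: [0.2, 0.4, -1.1]
finger_gap: 0.06
gripper_force: 30.0
```

Emit:
move_arm(targets=[{"offset": [12, -15, 0], "spin": 0, "jaw": 52}, {"offset": [25, -32, 0], "spin": 0, "jaw": 52}, {"offset": [25, -32, 0], "spin": 0, "jaw": 52}, {"offset": [25, -32, 0], "spin": 0, "jaw": 52}, {"offset": [25, -32, 0], "spin": 0, "jaw": 52}])

```text
clock: 29.45
eef_pos: [0.5181, 0.0992, 0.1411]
tcp_rot: [[-0.974, -0.226, 0.001], [-0.226, 0.974, 0.001], [-0.001, 0.0, -1.0]]
contact_force: [0.0, -0.5, -1.3]
finger_gap: 0.06
gripper_force: 30.0
```

Emit:
move_arm(targets=[{"offset": [25, -32, 0], "spin": 0, "jaw": 52}, {"offset": [25, -32, 0], "spin": 0, "jaw": 52}, {"offset": [18, -21, 0], "spin": 0, "jaw": 52}, {"offset": [9.6, -10.1, 0], "spin": 0, "jaw": 52}, {"offset": [0, 0, 0], "spin": 0, "jaw": 52}])

```text
clock: 29.95
eef_pos: [0.464, -0.0107, 0.1409]
tcp_rot: [[-0.975, -0.223, 0.001], [-0.223, 0.975, 0.0], [-0.001, 0.0, -1.0]]
contact_force: [1.3, 0.3, -1.9]
finger_gap: 0.0602
gripper_force: 30.0
```

Emit:
move_arm(targets=[{"offset": [0, 0, 0], "spin": 0, "jaw": 52}, {"offset": [0, 0, 0], "spin": 0, "jaw": 52}, {"offset": [0, 0, 0], "spin": 0, "jaw": 52}])

```text
clock: 30.25
eef_pos: [0.4654, -0.0089, 0.1402]
tcp_rot: [[-0.974, -0.226, 0.0], [-0.226, 0.974, 0.0], [-0.0, 0.0, -1.0]]
contact_force: [0.4, 0.8, -2.1]
finger_gap: 0.06
gripper_force: 30.0
```

```bash
python3 - <<'E'
from h import *
p,d,st,P=wrist("w4"); print(st["eef_pos"],off((464.8,-9.6,83),st=st),st["gripper_force"])
Z=P[...,2]; m=(Z>.055)&(Z<.068)&(np.hypot(P[...,0]-.465,P[...,1]+.01)<.09)
q=(P[m][:,:2]*1000).astype(np.float32); h=cv2.convexHull(q); print(m.sum(),np.median(Z[m]),cv2.minEnclosingCircle(q),cv2.minAreaRect(h),cv2.fitEllipse(h))
tops(P,(("bowlrim",.155,.172),("ring",.055,.068)))
E
```

```text
[ 0.46537906 -0.0088512   0.14023578] [ 0.7 -0.6 57.2] 29.97872256671709
29513 0.06152094043523723 ((463.2591247558594, -9.9273681640625), 74.77188110351562) ((444.2570495605469, -14.364509582519531), (110.08333587646484, 149.28964233398438), 13.055915832519531) ((463.1360778808594, -9.996257781982422), (148.85015869140625, 148.94252014160156), 32.24868392944336)
bowlrim px [320. 303.] n 5325 z 0.1606 circ [454.8 -11.4] 43.7 rect [449.5 -12.5  29.8  87.4  12.5]
bowlrim px [319. 394.] n 2666 z 0.1601 circ [478.  -6.] 27.4 rect [486.   -4.2  18.6  54.8  13. ]
ring px [319. 207.] n 29513 z 0.0615 circ [463.3  -9.9] 74.8 rect [444.3 -14.4 110.1 149.3  13.1]
```

View pics/w4.png

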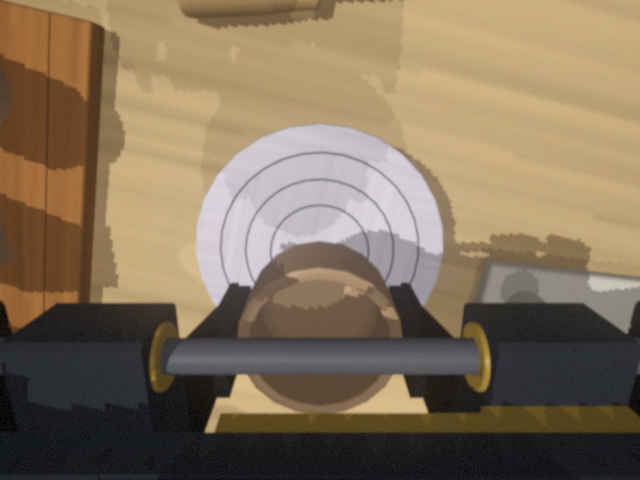

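The wrist view shows the bowl held level at (320,330) over the wheel, whose fitted centre is (463, -10) mm. The bowl needs a 2 mm correction.

Emit:
move_arm(targets=[{"offset": [1.8, -0.6, 15], "spin": 0, "jaw": 52}, {"offset": [0, 0, 22], "spin": 0, "jaw": 52}, {"offset": [0, 0, 12], "spin": 0, "jaw": 52}, {"offset": [0, 0, 3], "spin": 0, "jaw": 52}, {"offset": [0, 0, 0], "spin": 0, "jaw": 52}])

```text
clock: 30.8
eef_pos: [0.4633, -0.0104, 0.088]
tcp_rot: [[-0.974, -0.226, -0.001], [-0.226, 0.974, -0.0], [0.001, -0.0, -1.0]]
contact_force: [0.5, 0.3, -2.1]
finger_gap: 0.0603
gripper_force: 30.0
```

Emit:
move_arm(targets=[{"offset": [0, 0, 0], "spin": 0, "jaw": 52}, {"offset": [0, 0, 0], "spin": 0, "jaw": 52}, {"offset": [0, 0, 1.5], "spin": 0, "jaw": 52}, {"offset": [0, 0, 1], "spin": 0, "jaw": 52}, {"offset": [0, 0, 0], "spin": 0, "jaw": 52}])

```text
clock: 31.3
eef_pos: [0.4631, -0.0107, 0.0858]
tcp_rot: [[-0.974, -0.225, 0.0], [-0.225, 0.974, 0.0], [-0.0, 0.0, -1.0]]
contact_force: [-0.1, 1.3, -1.5]
finger_gap: 0.06
gripper_force: 30.0
```

Emit:
move_arm(targets=[{"offset": [0, 0.7, 1], "spin": 0, "jaw": 52}, {"offset": [0, 0, 1], "spin": 0, "jaw": 52}, {"offset": [0, 0, 0], "spin": 0, "jaw": 52}, {"offset": [0, 0, 0], "spin": 0, "jaw": 52}])

```text
clock: 31.7
eef_pos: [0.4629, -0.01, 0.0837]
tcp_rot: [[-0.974, -0.225, -0.0], [-0.225, 0.974, -0.0], [0.0, -0.0, -1.0]]
contact_force: [0.5, 0.6, -1.0]
finger_gap: 0.0602
gripper_force: 30.0
```

Emit:
move_arm(targets=[{"offset": [0, 0, 0.5], "spin": 0, "jaw": 52}, {"offset": [0, 0, 0], "spin": 0, "jaw": 52}, {"offset": [0, 0, 0], "spin": 0, "jaw": 52}])

```text
clock: 32.0
eef_pos: [0.463, -0.01, 0.0832]
tcp_rot: [[-0.974, -0.225, -0.0], [-0.225, 0.974, -0.0], [0.0, -0.0, -1.0]]
contact_force: [-0.4, 0.1, -1.3]
finger_gap: 0.0603
gripper_force: 30.0
```

Emit:
move_arm(targets=[{"offset": [0, 0, 0.4], "spin": 0, "jaw": 52}, {"offset": [0, 0, 0], "spin": 0, "jaw": 52}, {"offset": [0, 0, 0], "spin": 0, "jaw": 52}])

```text
clock: 32.3
eef_pos: [0.4629, -0.01, 0.0828]
tcp_rot: [[-0.974, -0.225, -0.0], [-0.225, 0.974, -0.0], [0.0, -0.0, -1.0]]
contact_force: [0.0, -0.4, -1.1]
finger_gap: 0.0602
gripper_force: 30.0
```

Emit:
move_arm(targets=[{"offset": [0, 0, 0.4], "spin": 0, "jaw": 52}, {"offset": [0, 0, 0], "spin": 0, "jaw": 52}, {"offset": [0, 0, 0], "spin": 0, "jaw": 52}])

```text
clock: 32.6
eef_pos: [0.463, -0.01, 0.0827]
tcp_rot: [[-0.974, -0.225, 0.0], [-0.225, 0.974, -0.0], [-0.0, -0.0, -1.0]]
contact_force: [-2.0, 0.3, 3.2]
finger_gap: 0.06
gripper_force: 30.0
```

Emit:
move_arm(targets=[{"offset": [0, 0, 0.2], "spin": 0, "jaw": 52}, {"offset": [0, 0, 0], "spin": 0, "jaw": 52}, {"offset": [0, 0, 0], "spin": 0, "jaw": 52}])

```text
clock: 32.9
eef_pos: [0.463, -0.01, 0.0827]
tcp_rot: [[-0.974, -0.225, 0.0], [-0.225, 0.974, -0.0], [-0.0, -0.0, -1.0]]
contact_force: [-2.1, -0.0, 5.1]
finger_gap: 0.0604
gripper_force: 30.0
```

Emit:
move_arm(targets=[{"offset": [0, 0, 0], "spin": 0, "jaw": 70}, {"offset": [0, 0, 0], "spin": 0, "jaw": 80}, {"offset": [0, 0, 0], "spin": 0, "jaw": 80}, {"offset": [0, 0, -10], "spin": 0, "jaw": 80}, {"offset": [0, 0, -35], "spin": 0, "jaw": 80}])

```text
clock: 33.4
eef_pos: [0.4607, -0.0106, 0.1254]
tcp_rot: [[-0.974, -0.225, -0.008], [-0.225, 0.974, -0.002], [0.008, -0.0, -1.0]]
contact_force: [-0.0, -0.4, 1.0]
finger_gap: 0.0794
gripper_force: 0.0
```

Emit:
move_arm(targets=[{"offset": [0, 0, -40], "spin": 0, "jaw": 80}, {"offset": [0, 0, -27], "spin": 0, "jaw": 80}, {"offset": [8, -20, 0], "spin": 0, "jaw": 78}, {"offset": [17, -42, 0], "spin": 0, "jaw": 78}, {"offset": [17, -42, 0], "spin": 0, "jaw": 78}])

```text
clock: 33.9
eef_pos: [0.4455, -0.1215, 0.1955]
tcp_rot: [[-0.974, -0.228, 0.002], [-0.228, 0.974, 0.0], [-0.002, -0.0, -1.0]]
contact_force: [0.7, -0.3, 0.4]
finger_gap: 0.078
gripper_force: 0.0
```

Emit:
move_arm(targets=[{"offset": [17, -42, 0], "spin": 0, "jaw": 78}, {"offset": [17, -42, 0], "spin": 0, "jaw": 78}, {"offset": [12, -26, 0], "spin": 0, "jaw": 78}, {"offset": [5.7, -11.1, 0], "spin": 0, "jaw": 78}, {"offset": [0, 0, 0], "spin": 0, "jaw": 78}])

```text
clock: 34.4
eef_pos: [0.4219, -0.2515, 0.1945]
tcp_rot: [[-0.975, -0.223, 0.0], [-0.223, 0.975, -0.0], [-0.0, -0.0, -1.0]]
contact_force: [0.1, 0.2, 0.3]
finger_gap: 0.078
gripper_force: 0.0
```

Emit:
move_arm(targets=[{"offset": [0, 0, 0], "spin": 0, "jaw": 78}, {"offset": [0, 0, 0], "spin": 0, "jaw": 78}, {"offset": [0, 0, 0], "spin": 0, "jaw": 78}, {"offset": [0, 0, 0], "spin": 0, "jaw": 78}])

```text
clock: 34.8
eef_pos: [0.4226, -0.2497, 0.1944]
tcp_rot: [[-0.974, -0.227, 0.0], [-0.227, 0.974, 0.0], [-0.0, -0.0, -1.0]]
contact_force: [0.7, -0.4, 0.1]
finger_gap: 0.0784
gripper_force: 0.0
```

```bash
python3 - <<'E'
from h import *
p,d,st,P=wrist("w5"); print(st["eef_pos"],off((422.4,-250.4,91.8),st=st))
tops(P,(("tumbler",.123,.134),("bowl",.099,.109)))
p,d=manip.capture("top"); cv2.imwrite("pics/top5.png",p[100:400,100:500,::-1]); P=cloud("top",d)
Z=P[...,2]; w=np.hypot(P[...,0]-.466,P[...,1]+.012)
for lo,hi,r in ((.098,.11,.05),(.055,.07,.09)):
    m=(w<r)&(Z>lo)&(Z<hi); print(m.sum(),cv2.minEnclosingCircle((P[m][:,:2]*1000).astype(np.float32)))
E
```

```text
[ 0.42263996 -0.24966324  0.19435774] [  0.4  -0.7 102.6]
tumbler px [318. 259.] n 2437 z 0.1288 circ [ 421.  -251.3] 29.0 rect [ 421.  -251.5   57.2   57.2   55.8]
tumbler px [256. 409.] n 244 z 0.1288 circ [ 522. -268.] 18.9 rect [ 522.  -267.9   37.7    5.6   14.8]
bowl px [319. 208.] n 238 z 0.1043 circ [ 406.6 -254.5] 24.6 rect [ 399.6 -255.9   14.2   49.3   11.7]
bowl px [318. 273.] n 552 z 0.1043 circ [ 422.7 -251. ] 24.9 rect [ 431.8 -248.9   28.7   49.8   13. ]
bowl px [285. 396.] n 554 z 0.1042 circ [ 526.7 -249.2] 21.8 rect [ 534.4 -250.7   43.5   16.8   78.8]
174 ((466.1385498046875, -12.187366485595703), 30.726778030395508)
2254 ((466.4198303222656, -11.741229057312012), 74.78362274169922)
```

View pics/top5.png

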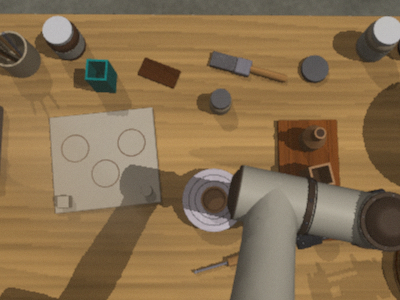

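The bowl sits at (215,200) in the crop, within 0.5 mm of the wheel's centre. Now the tumbler goes back.

Emit:
move_arm(targets=[{"offset": [0, -0.7, 20], "spin": 0, "jaw": 78}, {"offset": [0, 0, 30], "spin": 0, "jaw": 78}, {"offset": [0, 0, 30], "spin": 0, "jaw": 78}, {"offset": [0, 0, 15], "spin": 0, "jaw": 78}, {"offset": [0, 0, 8], "spin": 0, "jaw": 78}])

```text
clock: 35.4
eef_pos: [0.4217, -0.2508, 0.0897]
tcp_rot: [[-0.974, -0.225, -0.003], [-0.225, 0.974, 0.001], [0.003, 0.001, -1.0]]
contact_force: [-0.5, -0.3, -0.7]
finger_gap: 0.0778
gripper_force: 0.0
```

Emit:
move_arm(targets=[{"offset": [0, 0, 0], "spin": 0, "jaw": 78}, {"offset": [0, 0, 0], "spin": 0, "jaw": 78}, {"offset": [0, 0, 0], "spin": 0, "jaw": 78}, {"offset": [0, 0, 0], "spin": 0, "jaw": 78}, {"offset": [0, 0, 0], "spin": 0, "jaw": 78}])

```text
clock: 35.9
eef_pos: [0.4228, -0.2512, 0.0919]
tcp_rot: [[-0.974, -0.225, 0.001], [-0.225, 0.974, -0.0], [-0.001, -0.001, -1.0]]
contact_force: [-0.0, 0.2, 0.7]
finger_gap: 0.0783
gripper_force: 0.0
```

Emit:
move_arm(targets=[{"offset": [0, 0, 0], "spin": 0, "jaw": 66}, {"offset": [0, 0, 0], "spin": 0, "jaw": 60}, {"offset": [0, 0, 0], "spin": 0, "jaw": 56}, {"offset": [0, 0, 0], "spin": 0, "jaw": 52}, {"offset": [0, 0, 0], "spin": 0, "jaw": 48}])

```text
clock: 36.4
eef_pos: [0.4225, -0.2511, 0.0913]
tcp_rot: [[-0.974, -0.225, -0.0], [-0.225, 0.974, 0.0], [0.0, 0.0, -1.0]]
contact_force: [-0.8, 0.6, 0.5]
finger_gap: 0.058
gripper_force: 30.0
```

Emit:
move_arm(targets=[{"offset": [0, 0, 0], "spin": 0, "jaw": 48}, {"offset": [0, 0, 0], "spin": 0, "jaw": 48}, {"offset": [0, 0, 0], "spin": 0, "jaw": 48}])

```text
clock: 36.7
eef_pos: [0.4224, -0.2511, 0.0912]
tcp_rot: [[-0.974, -0.225, -0.0], [-0.225, 0.974, 0.0], [0.0, 0.0, -1.0]]
contact_force: [-0.8, 1.2, 0.7]
finger_gap: 0.0585
gripper_force: 30.0
```

Emit:
move_arm(targets=[{"offset": [0, 0, -5], "spin": 0, "jaw": 48}, {"offset": [0, 0, -20], "spin": 0, "jaw": 48}, {"offset": [0, 0, -35], "spin": 0, "jaw": 48}, {"offset": [0, 0, -40], "spin": 0, "jaw": 48}, {"offset": [0, 0, -30], "spin": 0, "jaw": 48}])

```text
clock: 37.2
eef_pos: [0.4227, -0.2513, 0.2235]
tcp_rot: [[-0.974, -0.225, 0.002], [-0.225, 0.974, -0.001], [-0.002, -0.001, -1.0]]
contact_force: [1.3, 0.1, -1.9]
finger_gap: 0.0585
gripper_force: 30.0
```

Emit:
move_arm(targets=[{"offset": [-9, 20, 0], "spin": 0, "jaw": 48}, {"offset": [-18, 38, 0], "spin": 0, "jaw": 48}, {"offset": [-18, 38, 0], "spin": 0, "jaw": 48}, {"offset": [-18, 38, 0], "spin": 0, "jaw": 48}, {"offset": [-18, 38, 0], "spin": 0, "jaw": 48}])

```text
clock: 37.7
eef_pos: [0.4623, -0.0638, 0.2212]
tcp_rot: [[-0.974, -0.225, -0.0], [-0.225, 0.974, 0.0], [0.0, 0.0, -1.0]]
contact_force: [0.7, 0.7, -1.5]
finger_gap: 0.0586
gripper_force: 30.0
```

Emit:
move_arm(targets=[{"offset": [-18, 38, 0], "spin": 0, "jaw": 48}, {"offset": [-18, 38, 0], "spin": 0, "jaw": 48}, {"offset": [-18, 38, 0], "spin": 0, "jaw": 48}, {"offset": [-18, 38, 0], "spin": 0, "jaw": 48}, {"offset": [-18, 38, 0], "spin": 0, "jaw": 48}])

```text
clock: 38.2
eef_pos: [0.5073, 0.1417, 0.2211]
tcp_rot: [[-0.974, -0.225, -0.001], [-0.225, 0.974, -0.0], [0.001, -0.0, -1.0]]
contact_force: [1.1, -0.8, -1.6]
finger_gap: 0.0581
gripper_force: 30.0
```

Emit:
move_arm(targets=[{"offset": [-18, 38, 0], "spin": 0, "jaw": 48}, {"offset": [-18, 38, 0], "spin": 0, "jaw": 48}, {"offset": [-9, 22, 0], "spin": 0, "jaw": 48}, {"offset": [-4.3, 10.3, 0], "spin": 0, "jaw": 48}, {"offset": [0, 0, 0], "spin": 0, "jaw": 48}])

```text
clock: 38.7
eef_pos: [0.531, 0.2574, 0.2204]
tcp_rot: [[-0.974, -0.226, -0.001], [-0.226, 0.974, -0.001], [0.001, -0.0, -1.0]]
contact_force: [-0.2, -0.9, -2.7]
finger_gap: 0.0585
gripper_force: 30.0
```

Emit:
move_arm(targets=[{"offset": [0, 0, 0], "spin": 0, "jaw": 48}, {"offset": [0, 0, 20], "spin": 0, "jaw": 48}, {"offset": [0, 0, 30], "spin": 0, "jaw": 48}, {"offset": [0, 0, 30], "spin": 0, "jaw": 48}, {"offset": [0, 0, 20], "spin": 0, "jaw": 48}])

```text
clock: 39.2
eef_pos: [0.5301, 0.2542, 0.1196]
tcp_rot: [[-0.975, -0.223, -0.003], [-0.223, 0.975, -0.002], [0.003, -0.001, -1.0]]
contact_force: [-0.4, 0.4, -2.0]
finger_gap: 0.0585
gripper_force: 30.0
```

Emit:
move_arm(targets=[{"offset": [0, 0, 10], "spin": 0, "jaw": 48}, {"offset": [0, 0, 5], "spin": 0, "jaw": 48}, {"offset": [0, 0, 0], "spin": 0, "jaw": 48}, {"offset": [0, 0, 0], "spin": 0, "jaw": 48}, {"offset": [0, 0, 0], "spin": 0, "jaw": 48}])

```text
clock: 39.7
eef_pos: [0.5319, 0.2571, 0.1075]
tcp_rot: [[-0.974, -0.225, 0.002], [-0.225, 0.974, 0.001], [-0.002, 0.001, -1.0]]
contact_force: [0.9, 0.1, -1.9]
finger_gap: 0.0588
gripper_force: 30.0
```

Emit:
move_arm(targets=[{"offset": [0, 0, 0], "spin": 0, "jaw": 48}, {"offset": [0, 0, 0], "spin": 0, "jaw": 48}, {"offset": [0, 0, 0], "spin": 0, "jaw": 48}])

```text
clock: 40.0
eef_pos: [0.5313, 0.2568, 0.1065]
tcp_rot: [[-0.974, -0.225, 0.0], [-0.225, 0.974, 0.0], [-0.0, 0.0, -1.0]]
contact_force: [0.2, 0.1, -2.5]
finger_gap: 0.0581
gripper_force: 30.0
```

Emit:
move_arm(targets=[{"offset": [0, 0, 8], "spin": 0, "jaw": 48}, {"offset": [0, 0, 6], "spin": 0, "jaw": 48}, {"offset": [0, 0, 2], "spin": 0, "jaw": 48}, {"offset": [0, 0, 0], "spin": 0, "jaw": 48}, {"offset": [0, 0, 0], "spin": 0, "jaw": 48}])

```text
clock: 40.5
eef_pos: [0.5313, 0.2567, 0.0901]
tcp_rot: [[-0.974, -0.225, -0.0], [-0.225, 0.974, -0.0], [0.0, -0.0, -1.0]]
contact_force: [0.7, 0.3, -3.2]
finger_gap: 0.0583
gripper_force: 30.0
```

Emit:
move_arm(targets=[{"offset": [0, 0, 0], "spin": 0, "jaw": 48}, {"offset": [0, 0, 1], "spin": 0, "jaw": 48}, {"offset": [0, 0, 0], "spin": 0, "jaw": 48}, {"offset": [0, 0, 0], "spin": 0, "jaw": 48}, {"offset": [0, 0, 0], "spin": 0, "jaw": 48}])

```text
clock: 41.0
eef_pos: [0.5313, 0.2567, 0.0893]
tcp_rot: [[-0.974, -0.225, 0.0], [-0.225, 0.974, 0.0], [-0.0, 0.0, -1.0]]
contact_force: [0.2, -0.1, -2.0]
finger_gap: 0.0584
gripper_force: 30.0
```

Emit:
move_arm(targets=[{"offset": [0, 0, 0.5], "spin": 0, "jaw": 48}, {"offset": [0, 0, 0], "spin": 0, "jaw": 48}, {"offset": [0, 0, 0], "spin": 0, "jaw": 48}, {"offset": [0, 0, 0], "spin": 0, "jaw": 48}])

```text
clock: 41.4
eef_pos: [0.5312, 0.2567, 0.0888]
tcp_rot: [[-0.974, -0.225, 0.0], [-0.225, 0.974, 0.0], [-0.0, 0.0, -1.0]]
contact_force: [-0.6, 0.2, -2.1]
finger_gap: 0.0586
gripper_force: 30.0
```

Emit:
move_arm(targets=[{"offset": [0, 0, 0.5], "spin": 0, "jaw": 48}, {"offset": [0, 0, 0], "spin": 0, "jaw": 48}, {"offset": [0, 0, 0], "spin": 0, "jaw": 48}])

```text
clock: 41.7
eef_pos: [0.5313, 0.2568, 0.0883]
tcp_rot: [[-0.974, -0.225, 0.0], [-0.225, 0.974, 0.0], [-0.0, 0.0, -1.0]]
contact_force: [-0.0, 0.7, -3.2]
finger_gap: 0.0585
gripper_force: 30.0
```

Emit:
move_arm(targets=[{"offset": [0, 0, 0.3], "spin": 0, "jaw": 48}, {"offset": [0, 0, 0], "spin": 0, "jaw": 48}, {"offset": [0, 0, 0], "spin": 0, "jaw": 48}])

```text
clock: 42.0
eef_pos: [0.5313, 0.2568, 0.0883]
tcp_rot: [[-0.974, -0.225, 0.0], [-0.225, 0.974, 0.0], [-0.0, 0.0, -1.0]]
contact_force: [-0.5, -0.4, 0.3]
finger_gap: 0.0583
gripper_force: 30.0
```

Emit:
move_arm(targets=[{"offset": [0, 0, 0], "spin": 0, "jaw": 65}, {"offset": [0, 0, 0], "spin": 0, "jaw": 78}, {"offset": [0, 0, 0], "spin": 0, "jaw": 78}, {"offset": [0, 0, -10], "spin": 0, "jaw": 78}, {"offset": [0, 0, -35], "spin": 0, "jaw": 78}])

```text
clock: 42.5
eef_pos: [0.5293, 0.2553, 0.1304]
tcp_rot: [[-0.974, -0.225, -0.007], [-0.225, 0.974, -0.005], [0.008, -0.003, -1.0]]
contact_force: [-0.5, -0.3, -0.1]
finger_gap: 0.0772
gripper_force: 0.0
```

Emit:
move_arm(targets=[{"offset": [0, 0, -40], "spin": 0, "jaw": 78}, {"offset": [0, 0, -22], "spin": 0, "jaw": 78}, {"offset": [6, -22, 0], "spin": 0, "jaw": 75}, {"offset": [11, -42, 0], "spin": 0, "jaw": 75}, {"offset": [11, -42, 0], "spin": 0, "jaw": 75}])

```text
clock: 43.0
eef_pos: [0.527, 0.1456, 0.1947]
tcp_rot: [[-0.974, -0.227, -0.001], [-0.227, 0.974, -0.0], [0.001, -0.0, -1.0]]
contact_force: [0.3, 0.1, -0.5]
finger_gap: 0.0753
gripper_force: 0.0
```

Emit:
move_arm(targets=[{"offset": [11, -42, 0], "spin": 0, "jaw": 75}, {"offset": [11, -42, 0], "spin": 0, "jaw": 75}, {"offset": [11, -42, 0], "spin": 0, "jaw": 75}, {"offset": [11, -42, 0], "spin": 0, "jaw": 75}, {"offset": [11, -42, 0], "spin": 0, "jaw": 75}])

```text
clock: 43.5
eef_pos: [0.5203, -0.0722, 0.1948]
tcp_rot: [[-0.974, -0.225, -0.001], [-0.225, 0.974, -0.0], [0.001, 0.0, -1.0]]
contact_force: [1.0, 0.7, 0.8]
finger_gap: 0.0751
gripper_force: 0.0
```

Emit:
move_arm(targets=[{"offset": [11, -42, 0], "spin": 0, "jaw": 75}, {"offset": [11, -42, 0], "spin": 0, "jaw": 75}, {"offset": [11, -42, 0], "spin": 0, "jaw": 75}, {"offset": [8, -33, 0], "spin": 0, "jaw": 75}, {"offset": [3.7, -16.4, 0], "spin": 0, "jaw": 75}])

```text
clock: 44.0
eef_pos: [0.5159, -0.2538, 0.1943]
tcp_rot: [[-0.975, -0.222, -0.002], [-0.222, 0.975, 0.0], [0.001, 0.001, -1.0]]
contact_force: [0.0, 0.4, -0.1]
finger_gap: 0.0749
gripper_force: 0.0
```

Emit:
move_arm(targets=[{"offset": [0, 0, 0], "spin": 0, "jaw": 75}, {"offset": [0, 0, 0], "spin": 0, "jaw": 75}, {"offset": [0, 0, 0], "spin": 0, "jaw": 75}, {"offset": [0, 0, 0], "spin": 0, "jaw": 75}, {"offset": [0, 0, 0], "spin": 0, "jaw": 75}])

```text
clock: 44.5
eef_pos: [0.5176, -0.25, 0.1951]
tcp_rot: [[-0.974, -0.227, 0.0], [-0.227, 0.974, 0.0], [-0.0, 0.0, -1.0]]
contact_force: [0.1, 0.5, 0.2]
finger_gap: 0.0751
gripper_force: 0.0
```

```bash
python3 - <<'E'
from h import *
p,d,st,P=wrist("w6"); print(st["eef_pos"],off((517.4,-250.7,99),st=st))
tops(P,(("vase",.133,.143),))
p,d=manip.capture("top"); P=cloud("top",d); P[:,270:]=0
tops(P,(("all",.12,.135),))
E
```

```text
[ 0.51757566 -0.24998931  0.19512001] [ 0.3 -0.7 96.1]
vase px [319. 261.] n 3285 z 0.1372 circ [ 515.4 -251.1] 35.2 rect [ 515.6 -251.2   50.8   50.1   13.2]
vase px [290. 392.] n 464 z 0.1383 circ [ 609.8 -248.4] 13.9 rect [ 603.  -249.6   14.    27.9    9.4]
all px [157. 130.] n 280 z 0.1214 circ [862.4 356.1] 35.2 rect [859.7 356.6  62.3  66.   30.3]
all px [197. 269.] n 156 z 0.1263 circ [533.  253.6] 29.2 rect [533.1 253.6  56.8  56.4  71.8]
```

The tumbler is back within 0.2 mm by the top camera. Now the vase.

Emit:
move_arm(targets=[{"offset": [0.2, -0.5, 20], "spin": 0, "jaw": 75}, {"offset": [0, 0, 30], "spin": 0, "jaw": 75}, {"offset": [0, 0, 28], "spin": 0, "jaw": 75}, {"offset": [0, 0, 12], "spin": 0, "jaw": 75}, {"offset": [0, 0, 6], "spin": 0, "jaw": 75}])

```text
clock: 45.1
eef_pos: [0.517, -0.2512, 0.0979]
tcp_rot: [[-0.974, -0.226, -0.002], [-0.226, 0.974, 0.0], [0.002, 0.001, -1.0]]
contact_force: [-0.7, 0.6, -0.0]
finger_gap: 0.0752
gripper_force: 0.0
```

Emit:
move_arm(targets=[{"offset": [0, 0, 0], "spin": 0, "jaw": 75}, {"offset": [0, 0, 0], "spin": 0, "jaw": 75}, {"offset": [0, 0, 0], "spin": 0, "jaw": 75}, {"offset": [0, 0, 0], "spin": 0, "jaw": 75}, {"offset": [0, 0, 0], "spin": 0, "jaw": 75}])

```text
clock: 45.6
eef_pos: [0.5177, -0.2514, 0.0996]
tcp_rot: [[-0.974, -0.225, 0.001], [-0.225, 0.974, -0.0], [-0.001, -0.001, -1.0]]
contact_force: [-0.2, 0.5, -0.3]
finger_gap: 0.0749
gripper_force: 0.0
```

Emit:
move_arm(targets=[{"offset": [0, 0, 0], "spin": 0, "jaw": 60}, {"offset": [0, 0, 0], "spin": 0, "jaw": 53}, {"offset": [0, 0, 0], "spin": 0, "jaw": 48}, {"offset": [0, 0, 0], "spin": 0, "jaw": 44}, {"offset": [0, 0, 0], "spin": 0, "jaw": 40}])

```text
clock: 46.1
eef_pos: [0.5173, -0.2513, 0.0989]
tcp_rot: [[-0.974, -0.225, -0.0], [-0.225, 0.974, 0.0], [0.0, 0.0, -1.0]]
contact_force: [-0.7, 0.5, 0.4]
finger_gap: 0.05
gripper_force: 30.0
```

Emit:
move_arm(targets=[{"offset": [0, 0, 0], "spin": 0, "jaw": 40}, {"offset": [0, 0, 0], "spin": 0, "jaw": 40}, {"offset": [0, 0, 0], "spin": 0, "jaw": 40}])

```text
clock: 46.4
eef_pos: [0.5173, -0.2513, 0.0989]
tcp_rot: [[-0.974, -0.225, -0.0], [-0.225, 0.974, 0.0], [0.0, 0.0, -1.0]]
contact_force: [-0.4, 0.5, -1.4]
finger_gap: 0.0499
gripper_force: 30.0
```

Emit:
move_arm(targets=[{"offset": [0, 0, -5], "spin": 0, "jaw": 40}, {"offset": [0, 0, -20], "spin": 0, "jaw": 40}, {"offset": [0, 0, -35], "spin": 0, "jaw": 40}, {"offset": [0, 0, -40], "spin": 0, "jaw": 40}, {"offset": [0, 0, -30], "spin": 0, "jaw": 40}])

```text
clock: 46.9
eef_pos: [0.5176, -0.2516, 0.2314]
tcp_rot: [[-0.974, -0.225, 0.002], [-0.225, 0.974, -0.001], [-0.002, -0.001, -1.0]]
contact_force: [0.2, -0.6, -2.1]
finger_gap: 0.0499
gripper_force: 30.0
```

Emit:
move_arm(targets=[{"offset": [-8, 18, 0], "spin": 0, "jaw": 40}, {"offset": [-14, 30, 0], "spin": 0, "jaw": 40}, {"offset": [-18, 40, 0], "spin": 0, "jaw": 40}, {"offset": [-18, 40, 0], "spin": 0, "jaw": 40}, {"offset": [-18, 40, 0], "spin": 0, "jaw": 40}])

```text
clock: 47.4
eef_pos: [0.5533, -0.0691, 0.2289]
tcp_rot: [[-0.974, -0.224, -0.001], [-0.224, 0.974, 0.0], [0.0, 0.0, -1.0]]
contact_force: [0.3, -0.6, -2.0]
finger_gap: 0.0497
gripper_force: 30.0
```

Emit:
move_arm(targets=[{"offset": [-18, 40, 0], "spin": 0, "jaw": 40}, {"offset": [-18, 40, 0], "spin": 0, "jaw": 40}, {"offset": [-18, 40, 0], "spin": 0, "jaw": 40}, {"offset": [-18, 40, 0], "spin": 0, "jaw": 40}, {"offset": [-18, 40, 0], "spin": 0, "jaw": 40}])

```text
clock: 47.9
eef_pos: [0.5959, 0.1462, 0.2288]
tcp_rot: [[-0.974, -0.225, -0.001], [-0.225, 0.974, -0.0], [0.001, 0.0, -1.0]]
contact_force: [1.0, -0.1, -2.5]
finger_gap: 0.0496
gripper_force: 30.0
```

Emit:
move_arm(targets=[{"offset": [-15, 30, 0], "spin": 0, "jaw": 40}, {"offset": [-9.2, 16, 0], "spin": 0, "jaw": 40}, {"offset": [0, 0, 0], "spin": 0, "jaw": 40}, {"offset": [0, 0, 0], "spin": 0, "jaw": 40}, {"offset": [0, 0, 0], "spin": 0, "jaw": 40}])

```text
clock: 48.4
eef_pos: [0.6092, 0.1936, 0.2289]
tcp_rot: [[-0.975, -0.224, -0.001], [-0.224, 0.975, -0.0], [0.001, -0.0, -1.0]]
contact_force: [0.9, -0.8, -1.8]
finger_gap: 0.0501
gripper_force: 30.0
```

Emit:
move_arm(targets=[{"offset": [0, 0, 20], "spin": 0, "jaw": 40}, {"offset": [0, 0, 30], "spin": 0, "jaw": 40}, {"offset": [0, 0, 30], "spin": 0, "jaw": 40}, {"offset": [0, 0, 25], "spin": 0, "jaw": 40}, {"offset": [0, 0, 10], "spin": 0, "jaw": 40}])

```text
clock: 48.9
eef_pos: [0.6078, 0.1927, 0.1114]
tcp_rot: [[-0.975, -0.223, -0.005], [-0.223, 0.975, -0.002], [0.005, -0.001, -1.0]]
contact_force: [-0.6, -0.3, -2.9]
finger_gap: 0.0501
gripper_force: 30.0
```

Emit:
move_arm(targets=[{"offset": [0, 0, 0], "spin": 0, "jaw": 40}, {"offset": [0, 0, 0], "spin": 0, "jaw": 40}, {"offset": [0, 0, 0], "spin": 0, "jaw": 40}, {"offset": [0, 0, 0], "spin": 0, "jaw": 40}, {"offset": [0, 0, 0], "spin": 0, "jaw": 40}])

```text
clock: 49.4
eef_pos: [0.6098, 0.1951, 0.115]
tcp_rot: [[-0.974, -0.225, 0.001], [-0.225, 0.974, 0.001], [-0.002, 0.001, -1.0]]
contact_force: [0.1, 0.5, -2.4]
finger_gap: 0.0495
gripper_force: 30.0
```

```bash
python3 -c "
from h import *
s=manip.get_state();print(s['eef_pos'],off((609.6,195,96)),s['gripper_force'],s['tcp_rot'])"
```

```text
[0.60982501 0.1950793  0.11496152] [ 0.3 -0.  19. ] 29.961551713349763 [[-9.74290359e-01 -2.25291117e-01  1.48652467e-03]
 [-2.25289984e-01  9.74291346e-01  8.92233839e-04]
 [-1.64932048e-03  5.34395708e-04 -9.99998497e-01]]
```

Emit:
move_arm(targets=[{"offset": [0, 0, 8], "spin": 0, "jaw": 40}, {"offset": [0, 0, 6], "spin": 0, "jaw": 40}, {"offset": [0, 0, 2], "spin": 0, "jaw": 40}, {"offset": [0, 0, 0], "spin": 0, "jaw": 40}, {"offset": [0, 0, 0], "spin": 0, "jaw": 40}])

```text
clock: 49.9
eef_pos: [0.6096, 0.1949, 0.0978]
tcp_rot: [[-0.974, -0.225, -0.0], [-0.225, 0.974, -0.0], [0.0, -0.0, -1.0]]
contact_force: [1.2, -0.3, -2.2]
finger_gap: 0.0498
gripper_force: 30.0
```

Emit:
move_arm(targets=[{"offset": [0, 0, 0], "spin": 0, "jaw": 40}, {"offset": [0, 0, 1], "spin": 0, "jaw": 40}, {"offset": [0, 0, 0], "spin": 0, "jaw": 40}, {"offset": [0, 0, 0], "spin": 0, "jaw": 40}, {"offset": [0, 0, 0], "spin": 0, "jaw": 40}])

```text
clock: 50.4
eef_pos: [0.6095, 0.1949, 0.097]
tcp_rot: [[-0.974, -0.225, 0.0], [-0.225, 0.974, 0.0], [-0.0, 0.0, -1.0]]
contact_force: [-0.5, 0.0, -2.2]
finger_gap: 0.0498
gripper_force: 30.0
```

Emit:
move_arm(targets=[{"offset": [0, 0, 0.6], "spin": 0, "jaw": 40}, {"offset": [0, 0, 0], "spin": 0, "jaw": 40}, {"offset": [0, 0, 0.3], "spin": 0, "jaw": 40}, {"offset": [0, 0, 0], "spin": 0, "jaw": 40}, {"offset": [0, 0, 0], "spin": 0, "jaw": 40}])

```text
clock: 50.9
eef_pos: [0.6095, 0.1948, 0.096]
tcp_rot: [[-0.974, -0.225, -0.0], [-0.225, 0.974, -0.0], [0.0, -0.0, -1.0]]
contact_force: [1.3, -0.7, -2.6]
finger_gap: 0.05
gripper_force: 30.0
```

Emit:
move_arm(targets=[{"offset": [0, 0, 0.4], "spin": 0, "jaw": 40}, {"offset": [0, 0, 0], "spin": 0, "jaw": 40}, {"offset": [0, 0, 0], "spin": 0, "jaw": 40}])

```text
clock: 51.2
eef_pos: [0.6096, 0.1949, 0.0959]
tcp_rot: [[-0.974, -0.225, 0.0], [-0.225, 0.974, 0.0], [-0.0, -0.0, -1.0]]
contact_force: [-1.0, -0.7, -0.6]
finger_gap: 0.0498
gripper_force: 30.0
```

Emit:
move_arm(targets=[{"offset": [0, 0, 0.2], "spin": 0, "jaw": 40}, {"offset": [0, 0, 0], "spin": 0, "jaw": 60}, {"offset": [0, 0, 0], "spin": 0, "jaw": 75}, {"offset": [0, 0, 0], "spin": 0, "jaw": 75}, {"offset": [0, 0, -10], "spin": 0, "jaw": 75}])

```text
clock: 51.7
eef_pos: [0.6086, 0.1944, 0.1043]
tcp_rot: [[-0.974, -0.225, -0.003], [-0.225, 0.974, -0.001], [0.003, -0.001, -1.0]]
contact_force: [-0.8, -0.6, -0.4]
finger_gap: 0.0717
gripper_force: 0.0
```

Emit:
move_arm(targets=[{"offset": [0, 0, -30], "spin": 0, "jaw": 75}, {"offset": [0, 0, -45], "spin": 0, "jaw": 75}, {"offset": [0, 0, -35], "spin": 0, "jaw": 75}, {"offset": [5, -22, 0], "spin": 0, "jaw": 70}, {"offset": [10, -45, 0], "spin": 0, "jaw": 60}])

```text
clock: 52.2
eef_pos: [0.6109, 0.1281, 0.218]
tcp_rot: [[-0.973, -0.229, 0.005], [-0.229, 0.973, 0.002], [-0.005, 0.001, -1.0]]
contact_force: [-0.1, -2.1, -0.8]
finger_gap: 0.0677
gripper_force: 0.0
```

Emit:
move_arm(targets=[{"offset": [10, -45, 0], "spin": 0, "jaw": 60}, {"offset": [10, -45, 0], "spin": 0, "jaw": 60}, {"offset": [10, -45, 0], "spin": 0, "jaw": 60}, {"offset": [10, -45, 0], "spin": 0, "jaw": 60}, {"offset": [10, -45, 0], "spin": 0, "jaw": 60}])

```text
clock: 52.7
eef_pos: [0.6119, -0.1062, 0.2167]
tcp_rot: [[-0.974, -0.226, 0.002], [-0.226, 0.974, -0.0], [-0.002, -0.0, -1.0]]
contact_force: [0.0, -0.5, -0.2]
finger_gap: 0.0603
gripper_force: 0.0
```

Emit:
move_arm(targets=[{"offset": [10, -45, 0], "spin": 0, "jaw": 60}, {"offset": [10, -45, 0], "spin": 0, "jaw": 60}, {"offset": [8, -35, 0], "spin": 0, "jaw": 60}, {"offset": [3.4, -16, 0], "spin": 0, "jaw": 60}, {"offset": [0, 0, 0], "spin": 0, "jaw": 60}])

```text
clock: 53.2
eef_pos: [0.6128, -0.2508, 0.2157]
tcp_rot: [[-0.975, -0.222, 0.0], [-0.222, 0.975, -0.0], [-0.0, -0.0, -1.0]]
contact_force: [-0.3, 0.5, -0.6]
finger_gap: 0.0597
gripper_force: 0.0
```

Emit:
move_arm(targets=[{"offset": [0, 0, 0], "spin": 0, "jaw": 60}, {"offset": [0, 0, 0], "spin": 0, "jaw": 60}, {"offset": [0, 0, 0], "spin": 0, "jaw": 60}, {"offset": [0, 0, 0], "spin": 0, "jaw": 60}])

```text
clock: 53.6
eef_pos: [0.6133, -0.2476, 0.2157]
tcp_rot: [[-0.974, -0.227, 0.0], [-0.227, 0.974, 0.0], [-0.0, -0.0, -1.0]]
contact_force: [-0.5, -0.4, 0.2]
finger_gap: 0.0601
gripper_force: 0.0
```

```bash
python3 - <<'E'
from h import *
p,d,st,P=wrist("w7"); print(st["eef_pos"],off((613.1,-248.7,123),st=st))
tops(P,(("bottle",.14,.155),))
p,d=manip.capture("top"); P=cloud("top",d); P[:,270:]=0
tops(P,(("all",.125,.142),))
E
```

```text
[ 0.61332285 -0.24759687  0.21570021] [ 0.5 -1.  92.7]
bottle px [320. 255.] n 1790 z 0.1473 circ [ 610.6 -248.3] 14.0 rect [ 610.6 -248.4   27.2   27.3   60.8]
all px [224. 234.] n 226 z 0.134 circ [610.9 192.5] 35.0 rect [611.  191.9  50.9  50.4  12.9]
```

The vase is back within 0.3 mm. Now the bottle.

Emit:
move_arm(targets=[{"offset": [0.2, -0.8, 20], "spin": 0, "jaw": 60}, {"offset": [0, 0, 30], "spin": 0, "jaw": 60}, {"offset": [0, 0, 25], "spin": 0, "jaw": 60}, {"offset": [0, 0, 12], "spin": 0, "jaw": 60}, {"offset": [0, 0, 5], "spin": 0, "jaw": 60}])

```text
clock: 54.2
eef_pos: [0.6126, -0.2494, 0.1221]
tcp_rot: [[-0.974, -0.225, -0.002], [-0.225, 0.974, 0.0], [0.002, 0.001, -1.0]]
contact_force: [-1.4, 0.2, 0.2]
finger_gap: 0.0601
gripper_force: 0.0
```

Emit:
move_arm(targets=[{"offset": [0, 0, 0], "spin": 0, "jaw": 60}, {"offset": [0, 0, 0], "spin": 0, "jaw": 60}, {"offset": [0, 0, 0], "spin": 0, "jaw": 60}, {"offset": [0, 0, 0], "spin": 0, "jaw": 60}, {"offset": [0, 0, 0], "spin": 0, "jaw": 45}])

```text
clock: 54.7
eef_pos: [0.6133, -0.2496, 0.1241]
tcp_rot: [[-0.974, -0.225, 0.001], [-0.225, 0.974, -0.0], [-0.001, -0.0, -1.0]]
contact_force: [0.2, 1.1, -0.1]
finger_gap: 0.057
gripper_force: 0.0
```

Emit:
move_arm(targets=[{"offset": [0, 0, 0], "spin": 0, "jaw": 36}, {"offset": [0, 0, 0], "spin": 0, "jaw": 30}, {"offset": [0, 0, 0], "spin": 0, "jaw": 25}, {"offset": [0, 0, 0], "spin": 0, "jaw": 20}, {"offset": [0, 0, 0], "spin": 0, "jaw": 15}])

```text
clock: 55.2
eef_pos: [0.613, -0.2495, 0.1233]
tcp_rot: [[-0.974, -0.225, -0.0], [-0.225, 0.974, 0.0], [0.0, 0.0, -1.0]]
contact_force: [-0.3, 0.3, 0.0]
finger_gap: 0.0274
gripper_force: 29.9
```

Emit:
move_arm(targets=[{"offset": [0, 0, 0], "spin": 0, "jaw": 15}, {"offset": [0, 0, 0], "spin": 0, "jaw": 15}, {"offset": [0, 0, 0], "spin": 0, "jaw": 15}, {"offset": [0, 0, 0], "spin": 0, "jaw": 15}])

```text
clock: 55.6
eef_pos: [0.613, -0.2496, 0.1233]
tcp_rot: [[-0.974, -0.225, -0.0], [-0.225, 0.974, 0.0], [0.0, 0.0, -1.0]]
contact_force: [-0.3, 0.9, -0.8]
finger_gap: 0.0275
gripper_force: 29.9
```

Emit:
move_arm(targets=[{"offset": [0, 0, -5], "spin": 0, "jaw": 15}, {"offset": [0, 0, -20], "spin": 0, "jaw": 15}, {"offset": [0, 0, -40], "spin": 0, "jaw": 15}, {"offset": [0, 0, -40], "spin": 0, "jaw": 15}, {"offset": [0, 0, -40], "spin": 0, "jaw": 15}])

```text
clock: 56.1
eef_pos: [0.6125, -0.2495, 0.2696]
tcp_rot: [[-0.974, -0.225, -0.001], [-0.225, 0.974, 0.0], [0.001, 0.001, -1.0]]
contact_force: [0.7, -0.3, -2.2]
finger_gap: 0.0274
gripper_force: 29.9
```

Emit:
move_arm(targets=[{"offset": [-2, 10, -15], "spin": 0, "jaw": 15}, {"offset": [-5, 25, -5], "spin": 0, "jaw": 15}, {"offset": [-8, 40, 0], "spin": 0, "jaw": 15}, {"offset": [-8, 40, 0], "spin": 0, "jaw": 15}, {"offset": [-8, 40, 0], "spin": 0, "jaw": 15}])

```text
clock: 56.6
eef_pos: [0.6071, -0.0894, 0.2866]
tcp_rot: [[-0.974, -0.225, -0.003], [-0.225, 0.974, 0.001], [0.003, 0.002, -1.0]]
contact_force: [0.7, -0.1, -2.4]
finger_gap: 0.0274
gripper_force: 29.9
```

Emit:
move_arm(targets=[{"offset": [-8, 40, 0], "spin": 0, "jaw": 15}, {"offset": [-8, 40, 0], "spin": 0, "jaw": 15}, {"offset": [-8, 40, 0], "spin": 0, "jaw": 15}, {"offset": [-8, 40, 0], "spin": 0, "jaw": 15}, {"offset": [-8, 40, 0], "spin": 0, "jaw": 15}])

```text
clock: 57.1
eef_pos: [0.6008, 0.1145, 0.2867]
tcp_rot: [[-0.974, -0.225, -0.003], [-0.225, 0.974, -0.0], [0.003, 0.0, -1.0]]
contact_force: [0.8, 0.7, -2.2]
finger_gap: 0.0274
gripper_force: 29.9
```

Emit:
move_arm(targets=[{"offset": [-8, 40, 0], "spin": 0, "jaw": 15}, {"offset": [-8, 40, 0], "spin": 0, "jaw": 15}, {"offset": [-8, 40, 0], "spin": 0, "jaw": 15}, {"offset": [-8, 40, 0], "spin": 0, "jaw": 15}, {"offset": [-6, 30, 0], "spin": 0, "jaw": 15}])

```text
clock: 57.6
eef_pos: [0.5949, 0.3088, 0.2862]
tcp_rot: [[-0.974, -0.227, -0.003], [-0.227, 0.974, -0.001], [0.003, -0.0, -1.0]]
contact_force: [0.4, -0.5, -2.3]
finger_gap: 0.0275
gripper_force: 29.9
```

Emit:
move_arm(targets=[{"offset": [-3, 18, 0], "spin": 0, "jaw": 15}, {"offset": [-1, 8, 0], "spin": 0, "jaw": 15}, {"offset": [0, 0, 0], "spin": 0, "jaw": 15}, {"offset": [0, 0, 0], "spin": 0, "jaw": 15}, {"offset": [0, 0, 0], "spin": 0, "jaw": 15}])

```text
clock: 58.1
eef_pos: [0.5948, 0.3307, 0.2888]
tcp_rot: [[-0.975, -0.224, 0.0], [-0.224, 0.975, -0.0], [-0.0, -0.0, -1.0]]
contact_force: [-0.4, 1.0, -2.8]
finger_gap: 0.0274
gripper_force: 29.9
```

Emit:
move_arm(targets=[{"offset": [0, 0, 20], "spin": 0, "jaw": 15}, {"offset": [0, 0, 35], "spin": 0, "jaw": 15}, {"offset": [0, 0, 40], "spin": 0, "jaw": 15}, {"offset": [0, 0, 35], "spin": 0, "jaw": 15}, {"offset": [0, 0, 15], "spin": 0, "jaw": 15}])

```text
clock: 58.6
eef_pos: [0.5929, 0.3295, 0.1394]
tcp_rot: [[-0.975, -0.223, -0.006], [-0.223, 0.975, -0.004], [0.007, -0.002, -1.0]]
contact_force: [0.2, -0.3, -2.8]
finger_gap: 0.0277
gripper_force: 29.9
```

Emit:
move_arm(targets=[{"offset": [0, 0, 0], "spin": 0, "jaw": 15}, {"offset": [0, 0, 0], "spin": 0, "jaw": 15}, {"offset": [0, 0, 0], "spin": 0, "jaw": 15}, {"offset": [0, 0, 0], "spin": 0, "jaw": 15}, {"offset": [0, 0, 0], "spin": 0, "jaw": 15}])

```text
clock: 59.1
eef_pos: [0.595, 0.3325, 0.1448]
tcp_rot: [[-0.974, -0.225, 0.002], [-0.225, 0.974, 0.001], [-0.002, 0.001, -1.0]]
contact_force: [0.2, -1.0, -1.7]
finger_gap: 0.0276
gripper_force: 29.9
```

Emit:
move_arm(targets=[{"offset": [0, 0, 0], "spin": 0, "jaw": 15}, {"offset": [0, 0, 0], "spin": 0, "jaw": 15}, {"offset": [0, 0, 0], "spin": 0, "jaw": 15}])

```text
clock: 59.4
eef_pos: [0.5945, 0.3323, 0.1435]
tcp_rot: [[-0.974, -0.225, 0.0], [-0.225, 0.974, 0.0], [-0.0, 0.0, -1.0]]
contact_force: [-0.3, -0.5, -2.3]
finger_gap: 0.0274
gripper_force: 29.9
```

Emit:
move_arm(targets=[{"offset": [0, 0, 8], "spin": 0, "jaw": 15}, {"offset": [0, 0, 8], "spin": 0, "jaw": 15}, {"offset": [0, 0, 3.5], "spin": 0, "jaw": 15}, {"offset": [0, 0, 1], "spin": 0, "jaw": 15}, {"offset": [0, 0, 0], "spin": 0, "jaw": 15}])

```text
clock: 59.9
eef_pos: [0.5945, 0.3321, 0.1225]
tcp_rot: [[-0.974, -0.225, -0.0], [-0.225, 0.974, -0.001], [0.001, -0.0, -1.0]]
contact_force: [0.6, -0.6, -1.7]
finger_gap: 0.0278
gripper_force: 29.9
```

Emit:
move_arm(targets=[{"offset": [0, 0, 0], "spin": 0, "jaw": 15}, {"offset": [0, 0, 0], "spin": 0, "jaw": 15}, {"offset": [0, 0, 1], "spin": 0, "jaw": 15}, {"offset": [0, 0, 0], "spin": 0, "jaw": 15}, {"offset": [0, 0, 0], "spin": 0, "jaw": 15}])

```text
clock: 60.4
eef_pos: [0.5945, 0.3322, 0.122]
tcp_rot: [[-0.974, -0.225, -0.0], [-0.225, 0.974, -0.0], [0.0, -0.0, -1.0]]
contact_force: [-0.4, 0.5, -2.8]
finger_gap: 0.0277
gripper_force: 29.9
```

Emit:
move_arm(targets=[{"offset": [0, 0, 0.6], "spin": 0, "jaw": 15}, {"offset": [0, 0, 0], "spin": 0, "jaw": 15}, {"offset": [0, 0, 0], "spin": 0, "jaw": 15}])

```text
clock: 60.7
eef_pos: [0.5946, 0.3322, 0.1213]
tcp_rot: [[-0.974, -0.225, -0.0], [-0.225, 0.974, -0.0], [0.0, -0.0, -1.0]]
contact_force: [0.3, 0.4, -2.6]
finger_gap: 0.0274
gripper_force: 29.9
```

Emit:
move_arm(targets=[{"offset": [0, 0, 0.6], "spin": 0, "jaw": 15}, {"offset": [0, 0, 0], "spin": 0, "jaw": 15}, {"offset": [0, 0, 0.3], "spin": 0, "jaw": 15}, {"offset": [0, 0, 0], "spin": 0, "jaw": 15}, {"offset": [0, 0, 0], "spin": 0, "jaw": 15}])

```text
clock: 61.2
eef_pos: [0.5946, 0.3322, 0.1204]
tcp_rot: [[-0.974, -0.225, -0.0], [-0.225, 0.974, -0.0], [0.0, -0.0, -1.0]]
contact_force: [-0.3, 0.6, -1.9]
finger_gap: 0.0273
gripper_force: 29.9
```

Emit:
move_arm(targets=[{"offset": [0, 0, 0.3], "spin": 0, "jaw": 15}, {"offset": [0, 0, 0], "spin": 0, "jaw": 15}, {"offset": [0, 0, 0], "spin": 0, "jaw": 15}])

```text
clock: 61.5
eef_pos: [0.5947, 0.3323, 0.1204]
tcp_rot: [[-0.974, -0.225, 0.0], [-0.225, 0.974, 0.0], [-0.0, 0.0, -1.0]]
contact_force: [0.9, -0.5, -1.1]
finger_gap: 0.0277
gripper_force: 29.9
```

Emit:
move_arm(targets=[{"offset": [0, 0, 0.3], "spin": 0, "jaw": 15}, {"offset": [0, 0, 0], "spin": 0, "jaw": 15}, {"offset": [0, 0, 0], "spin": 0, "jaw": 35}, {"offset": [0, 0, 0], "spin": 0, "jaw": 60}, {"offset": [0, 0, 0], "spin": 0, "jaw": 60}])

```text
clock: 62.0
eef_pos: [0.5947, 0.3323, 0.1201]
tcp_rot: [[-0.974, -0.225, 0.001], [-0.225, 0.974, 0.0], [-0.001, 0.0, -1.0]]
contact_force: [-0.5, 0.5, -0.4]
finger_gap: 0.0435
gripper_force: 0.0
```

Emit:
move_arm(targets=[{"offset": [0, 0, -10], "spin": 0, "jaw": 60}, {"offset": [0, 0, -30], "spin": 0, "jaw": 60}, {"offset": [0, 0, -45], "spin": 0, "jaw": 60}, {"offset": [0, 0, -45], "spin": 0, "jaw": 60}, {"offset": [0, 0, -35], "spin": 0, "jaw": 60}])

```text
clock: 62.5
eef_pos: [0.5951, 0.3323, 0.2894]
tcp_rot: [[-0.974, -0.225, 0.004], [-0.225, 0.974, 0.002], [-0.004, 0.001, -1.0]]
contact_force: [-0.0, 0.7, 0.0]
finger_gap: 0.0598
gripper_force: 0.0
```

Emit:
move_arm(targets=[{"offset": [20, 10, 0], "spin": 0, "jaw": 60}, {"offset": [40, 20, 0], "spin": 0, "jaw": 60}, {"offset": [40, 20, 0], "spin": 0, "jaw": 60}, {"offset": [40, 20, 0], "spin": 0, "jaw": 60}, {"offset": [40, 20, 0], "spin": 0, "jaw": 60}])

```text
clock: 63.0
eef_pos: [0.3974, 0.3794, 0.2859]
tcp_rot: [[-0.974, -0.225, 0.001], [-0.225, 0.974, 0.001], [-0.001, 0.001, -1.0]]
contact_force: [-0.3, 1.0, 0.4]
finger_gap: 0.0599
gripper_force: 0.0
```

Emit:
move_arm(targets=[{"offset": [40, 20, 0], "spin": 0, "jaw": 60}, {"offset": [20, 10, 0], "spin": 0, "jaw": 60}, {"offset": [0, 0, 0], "spin": 0, "jaw": 60}, {"offset": [0, 0, 0], "spin": 0, "jaw": 60}, {"offset": [0, 0, 0], "spin": 0, "jaw": 60}])

```text
clock: 63.5
eef_pos: [0.3345, 0.395, 0.2852]
tcp_rot: [[-0.974, -0.224, 0.0], [-0.224, 0.974, 0.0], [-0.001, 0.0, -1.0]]
contact_force: [-0.1, 0.0, -1.0]
finger_gap: 0.0598
gripper_force: 0.0
```

```bash
python3 - <<'E'
from h import *
p,d=manip.capture("top"); cv2.imwrite("pics/top9.png",p[:,:,::-1]); P=cloud("top",d); P[:,360:]=0
w=np.hypot(P[...,0]-.572,P[...,1]-.256)<.13
Q=P.copy(); Q[~w]=0; Z=Q[...,2]
for n,lo,hi in (("bottle",.137,.155),("vase",.127,.142),("tumbler",.118,.1335)):
    for m,s,c in comps((Z>lo)&(Z<hi)):
        if s[4]<100: continue
        q=(Q[m][:,:2]*1000).astype(np.float32); print(n,c.round(),cv2.minEnclosingCircle(q),cv2.minAreaRect(q)[2])
p,d=manip.capture("scene"); cv2.imwrite("pics/scene9.png",p[:,:,::-1])
E
```

```text
bottle [161. 240.] ((595.8087768554688, 330.2432556152344), 14.27842903137207) 74.53062438964844
vase [224. 234.] ((610.741943359375, 192.43487548828125), 34.95547866821289) 12.779179573059082
tumbler [196. 269.] ((533.2050170898438, 253.44029235839844), 28.845230102539062) 87.45997619628906
```

View pics/top9.png

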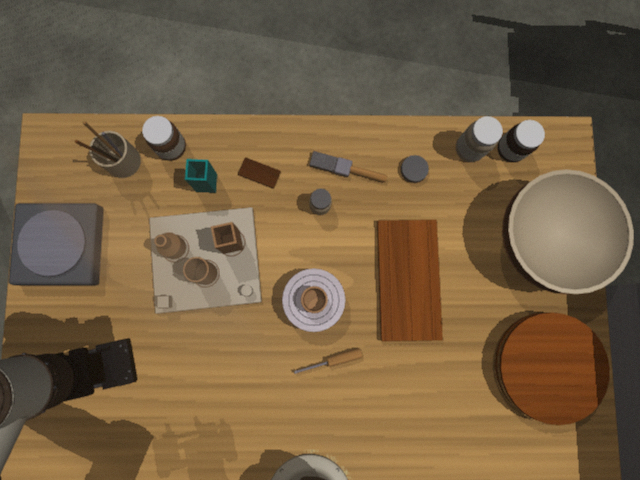

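View pics/scene9.png

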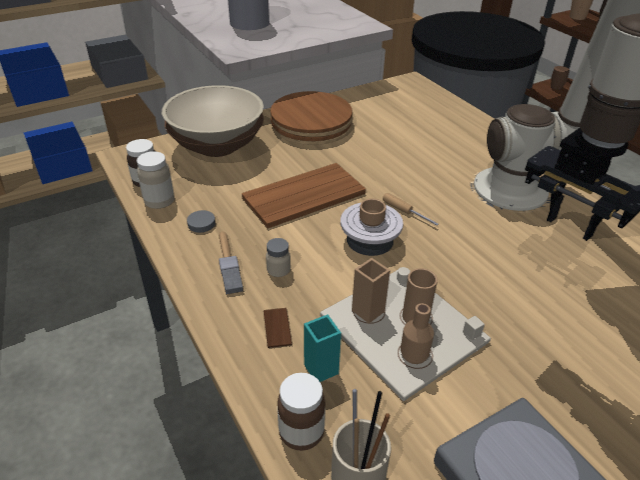

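Both views show all pots upright at their first spots (within 0.3 mm by the top camera) and the bowl centred on the wheel at (314,299). The prop, stilt and jar are unmoved and the arm is clear, so I'm handing in.

```bash
python3 -c "
from cell import manip
print(manip.close_job())"
```

```text
the job is handed in; nothing more can be done
None
```

The job is handed in at about 64 s: the bowl is on the middle of the banding wheel, and all three pots went to the board first and are back upright within about 0.3 mm of where they started, by the top camera.

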